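Clamp a can in the seam-check vise with its quick-release cam lever

ROBOT

A 7-joint arm with a two-finger parallel gripper is mounted at the origin on a cart in front of the work surface, level with it; the furniture and walls round the work are solid. World frame = base frame: x ahead of the robot, y to its left, z up, the work surface at z = 0. Lengths are in m, angles in degrees, forces in N, time in s.
With the tool pointing down it reaches from about 0.425 to 0.875 m from the base axis. Payload 4.7 kg.
Tool frame: the origin (TCP) lies between the finger pads; the fingertips stand env.finger_overhang ahead of it and the grasp point (between the pads) lies 5 mm behind it (env.finger_overhang is the distance from the TCP to the fingertips, in m); z points along the fingers, y is the line along which they close (so a half turn about z gives the same grasp; the last joint's range is limited). The gripper opens to 87 mm and grips with 3 to 60 N. Pads are 19 mm wide; open, the fingers measure 117 mm over their backs; the gripper's body (75 mm by 190 mm) begins 51 mm behind the grasp point.
Start: joints at [66.927, 18.392, -4.016, 83.108, 1.295, 78.541, -3.26], TCP at [0.263, -0.594, 0.237] pointing down, gripper open.
Joint ranges: [-163.93, 163.93], [-17.29, 119.83], [-79.2, 71.16], [3.27, 140.29], [-89.18, 269.18], [5.43, 117.66], [-154.24, 154.24]. Speed limits (degrees/s): [147.25, 147.25, 180, 180, 180, 180, 180].

INTERFACE

Orientations are given as [roll, pitch, yaw] about the fixed x, y, z axes, in that order (R = Rz(yaw) Ry(pitch) Rx(roll)).
In Python, from cell import telemetry, eyes, env, models gives the robot as it stands. The module is installed in compiled form; this text tells all that it offers.
- The arm moves only by the tool drive_tool, never from a script. Its arguments are lists of equal length, an entry for each row: "angular": the turn, a rotation vector about the tool's x, y, z in rad, a list of three; "delta_pos": the shift along the tool's x, y, z in cm, a list of three; "gripper": the finger opening in cm, from 0 to 8.7. A call has 1 to 20 rows; each row shifts and turns the commanded pose from where the row before left it, along the tool's axes as they then stand; what a row does not reach is not made up. A row lasts 1/10 s, in which the tool goes at most 50 mm and 8.59 degrees, less where a joint would pass 70% of its speed; a pose out of reach is approached as far as the arm can. A call with a gripper value outside its range is refused whole. The fingers move at their own pace and stop on an object; "squeeze" is the grip in N (left out, the last holds). Time passes only in rows, so rows that do not move let the fingers close. It gives the time, the measured TCP pose, the force, the opening and the grip force at its end, in the units of the state.
- telemetry.get_obs(): the state, without advancing time (a new reading comes with each control period).
- eyes.read_camera(name): name is "scene" or "top" or "wrist"; returns a dict with "pixels" (420x560x3 uint8, red, green, blue), "mtx" (3x3 intrinsics, pixels), "origin" and "orientation" of the camera in the world. Camera axes: x right, y down, z forward; pixel columns grow to the right and rows downward; lengths in m; the calibration is good to about 2 mm. A picture is of the moment at which its call begins. There is no depth.
- env.sign_off(): hands the job in; it is judged then, once.
Trained networks look in a picture, given as the dict that the camera call returned (one of the last four; its "shot" number tells which), for a name from the list of things; names that differ only in an ending like _2 or _b are one class to them, and where a whole thing is asked for, a point or a joint stands for the part that bears it (a point fixed in the world has none). Each returns a list of dicts, best first, with "p" (0 to 1); they miss things now and then, are a little off and sometimes report something else, mostly with a low value. They report only what shows in the picture. A call takes as long as a camera call.
- models.search_frame(picture, target): "centre" ([column, row] in pixels, amid what is visible of it).
- models.cut_out(picture, target): "pixels" (420x560 bool, what is visible of it) and "centre" ([column, row] in pixels, amid what is visible of it).
The state is a dict: "time_s": time; "qpos": joint angles; "joint_velocities": joint speeds; "effort": joint torques, N m; "tool_pos": TCP position; "tool_rot": TCP orientation; "force": force on the tool from outside, world axes, zero at the start; "wrist_torque": the same for the moment, N m; "grip_width": finger opening in m; "grasp_force": force on a finger pad.
Only numpy, scipy, OpenCV 4.12 (cv2) and the standard library are available. Lean on these libraries where they do the work, as an engineer would, in place of code of your own. Each camera call takes 0.05 s, during which the arm holds its last target. There are 200 camera calls.

TASK

Get the full can held fast in the seam-check vise: push the sliding jaw up until it holds the upright can snugly in the V-block, then turn the wing nut clockwise until the cam lever, swung in from open, meets firm resistance about halfway through its swing, and then swing the lever fully shut. The can must end upright and snug with the clamp drawn tight, and the other things on the table are left where they are.

Things in the scene. Friction and masses are not known exactly. Their poses are not given: they have to be found in the camera images.
- vise: Can vise: aluminium plate 300 x 100 mm, 22 mm thick, fixed on the table; at its +x end a V-block (white faces, 66 mm high, 90 degree V open to -x), behind it the sliding jaw. Origin on the table; x runs along the jaw's travel to the V-block (roughly the robot's left), y across (roughly towards the robot), z up. Plate spans x -135 to +165, y +-50 mm.
- nest (a point): Where the can's centre is when the can stands fully in the V: on the vise's x axis at +105 mm, 101.5 mm above the table.
- can_mid (a point): Centre of the full drinks can (green label, 66 mm across, 159 mm high, about 0.5 kg) that stands loosely on the plate between jaw and V-block. It slides upright when the jaw pushes it.
- full_can: The same full can; origin under its centre.
- jaw_face (a point): Middle of the jaw's flat white face (70 mm wide, 50 mm high), 52 mm above the table; axes as the vise's. The can is snug when it stands in the V and this face is against it, 33 mm from the can's axis.
- push_face (a point): Middle of the jaw's flat rear end (66 mm wide, 23 to 54 mm above the table), 140 mm behind the jaw's face. Push here along the vise's +x: slack, the jaw drags with about 13 N and stays where left (a brisk push on the nut may shift it 2 mm: then push it up again before shutting the lever); it has 40 to 56 mm to go. Clamped, it is locked. Wing nut and lever share one upright axis, 55 mm ahead of this point.
- cam_lever (a joint): Cam lever's angle about the upright clamp axis. 0: fully shut, lever along the vise's -x, away from the can. Grows as it opens, clockwise seen from above, over the side towards the robot (vise +y), to a stop at 2.1. Halfway: 1.1 (63 degrees from shut). Starts between 0.85 and 1.25.
- lever_grip (a point): On the lever's round black grip (18 mm thick, 58 to 120 mm from the axis), 90 mm from the axis, about 75 mm above the table, free below. Slack it needs 1 N here. Once the clamp bites, the push grows about 2 N per 0.1 rad of closing, to 4 to 8 N, then fades near shut, where the lever stays; let go earlier it springs back to the bite or 0.05 past it towards open.
- nut (a point): Steel wing nut on the clamp axis above the lever; point on the axis halfway up the wings (99 mm above the table with the lever open, 105 shut). x axis along the two wings: 44 mm to either side, 9 thick, 17 high; hub 24 mm across, bolt end up to 12 mm above it. Turns at 0.18 N m (about 6 N on a wing) and stays; clockwise from above tightens.
- clamp (a point): Point on the upright clamp axis at the jaw's top, 55 mm above the table. Setting the nut: near it 1 rad of the nut (clockwise tightens) shifts the angle where the lever bites by 0.11 rad towards open. 1.6 rad short it bites at 0.92, 3.3 short at 0.7 (hardly felt), over 5 short not at all. At the start the nut is 2.5 to 6.5 rad short. Tolerance: 1.1 rad either way.
- disc_springs (a joint): How far the clamp squeezes the disc springs under the lever, in m: 0 slack; 160 N per mm. With the lever shut: 0.00157 is ideal (it bit at 1.1), 0.00125 if it bit at 0.98, 0.0019 if it bit at 1.22.
- ends_tall: taller stack of gold can ends, 66 mm across and 43 mm high, beside the V-block on the robot's side: a bystander; origin under its centre.
- wrench: combination spanner, 193 mm long, 7 mm thick, lying beside the vise on its far side: a bystander; origin under its centre.
- caliper: caliper, 235 mm long and 76 mm wide, lying at the right: a bystander; origin under its centre.
- open_can: empty open drinks can, peach coloured, 66 mm across and 157 mm high, at the left: a bystander; origin under its centre.
- jar: sample jar, 62 mm across and 92 mm high, at the left: a bystander; origin under its centre.
- spare_roll: steel seaming roll, 49 mm across and 34 mm high, at the left: a bystander; origin under its centre.
- ends_low: low stack of gold can ends, 66 mm across and 16 mm high, at the left: a bystander; origin under its centre.

How it is judged:
By the outcome, as a careful person would: the job done as asked, in the order asked, and still so for the second after the job is handed in, with the robot touching nothing.
It also fails if it takes over 72 s, if anything falls off the work surface, if the arm or the gripper's body presses on something with over 40 N, if the wrist force passes 120 N, or if a joint passes its speed limit or range.

## Working session

There is one attempt and no reset: what is moved stays moved. The work goes in short steps, Python scripts to look and compute and a tool call to move; the robot and the scene stay as the last step left them, time stands still between calls to the robot, and variables do not carry over. Pictures are saved under pics/ and viewed, at most 10 in all, crops included, and the job is handed in when it is done.

Besides the shell and the picture viewer there is one more tool, called after "Request:" by a JSON object that holds its "api" and its "payload". drive_tool: Moves the arm, as the interface text tells. Its arguments: {"type":"object","properties":{"angular":{"type":"array","items":{"type":"array","items":{"type":"number"}}},"delta_pos":{"type":"array","items":{"type":"array","items":{"type":"number"}}},"gripper":{"type":"array","items":{"type":"number"}},"squeeze":{"type":"number"}},"required":["angular","delta_pos","gripper"]}

```bash
mkdir -p pics; cat > h.py <<'E'
import numpy as np, cv2
from scipy.spatial.transform import Rotation as R
from cell import telemetry, eyes, env, models
def rot(o):
    o=np.array(o,float)
    if o.shape==(3,3): return o
    if o.shape==(4,): return R.from_quat(o).as_matrix()
    return R.from_euler('xyz',o,degrees=True).as_matrix()
def ray(p,px):
    d=np.linalg.inv(np.array(p['mtx']))@np.array([px[0],px[1],1.]); return np.array(p['origin']),rot(p['orientation'])@d
def at_z(p,px,z):
    o,d=ray(p,px); return o+d*(z-o[2])/d[2]
def proj(p,X):
    c=rot(p['orientation']).T@(np.array(X)-np.array(p['origin'])); u=np.array(p['mtx'])@c; return u[:2]/u[2]
def save(p,n): cv2.imwrite('pics/'+n,p['pixels'][:,:,::-1])
E
cat > a.py <<'E'
from h import *
np.set_printoptions(precision=3,suppress=True)
s=telemetry.get_obs(); print(s['time_s'],s['tool_pos'],s['tool_rot'],s['force'],env.finger_overhang)
Z=dict(jaw_face=.052,push_face=.0385,lever_grip=.075,nut=.099,can_mid=.1015,nest=.1015,clamp=.055,vise=0,full_can=0)
for c in ('scene','top'):
    p=eyes.read_camera(c); save(p,c+'0.png'); print(c,p['origin'],p['orientation'])
    for n,z in Z.items():
        r=models.search_frame(p,n)
        for q in r[:2]: print(n,round(q['p'],2),np.round(q['centre']),at_z(p,q['centre'],z))
E
python3 a.py
```

```text
0.0 [ 0.263 -0.594  0.235] [-179.891    0.004   23.883] [ 0.923 -0.345  0.926] 0.014
scene [-0.377  0.464  0.642] [-119.44    -0.155 -118.796]
jaw_face 0.65 [305. 199.] [ 0.513 -0.12   0.052]
jaw_face 0.24 [377. 203.] [ 0.416 -0.257  0.052]
push_face 0.61 [305. 199.] [ 0.536 -0.134  0.038]
lever_grip 0.6 [332. 195.] [ 0.466 -0.161  0.075]
lever_grip 0.5 [308. 182.] [ 0.549 -0.151  0.075]
nut 0.69 [306. 180.] [ 0.521 -0.126  0.099]
can_mid 0.92 [240. 184.] [0.571 0.021 0.102]
nest 0.93 [282. 209.] [ 0.427 -0.006  0.102]
nest 0.31 [144. 258.] [0.391 0.3   0.102]
clamp 0.56 [301. 198.] [ 0.517 -0.112  0.055]
vise 0.72 [281. 210.] [ 0.576 -0.091  0.   ]
vise 0.72 [243. 185.] [ 0.739 -0.066  0.   ]
full_can 0.6 [243. 183.] [ 0.752 -0.071  0.   ]
top [ 0.421 -0.027  1.204] [-174.589    0.05   -89.569]
jaw_face 0.9 [321. 208.] [ 0.524 -0.128  0.052]
push_face 0.69 [165. 227.] [0.472 0.288 0.038]
push_face 0.66 [321. 208.] [ 0.526 -0.13   0.038]
lever_grip 0.77 [337. 230.] [ 0.466 -0.168  0.075]
nut 0.46 [320. 206.] [ 0.527 -0.122  0.099]
can_mid 0.97 [258. 193.] [0.559 0.038 0.101]
nest 0.88 [299. 203.] [ 0.533 -0.067  0.101]
nest 0.72 [333. 227.] [ 0.473 -0.154  0.101]
clamp 0.96 [321. 206.] [ 0.53  -0.127  0.055]
vise 0.8 [297. 207.] [ 0.533 -0.065  0.   ]
vise 0.66 [323. 206.] [ 0.534 -0.137  0.   ]
full_can 0.71 [265. 191.] [0.576 0.025 0.   ]
```

```bash
python3 - <<'E'
import cv2
a=cv2.imread('pics/top0.png')[130:290,190:400]; cv2.imwrite('pics/top0c.png',cv2.resize(a,None,fx=3.7,fy=3.7,interpolation=cv2.INTER_CUBIC))
E
```

```text
(no output)
```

View pics/scene0.png

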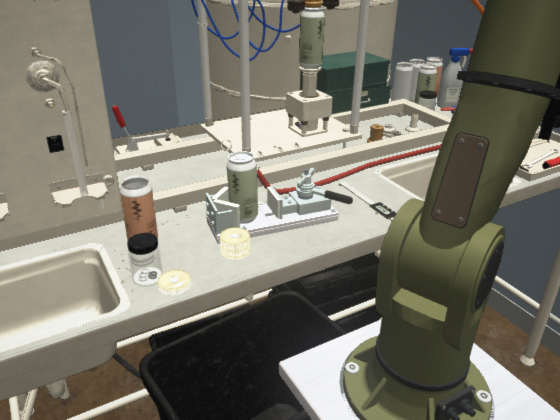

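View pics/top0c.png

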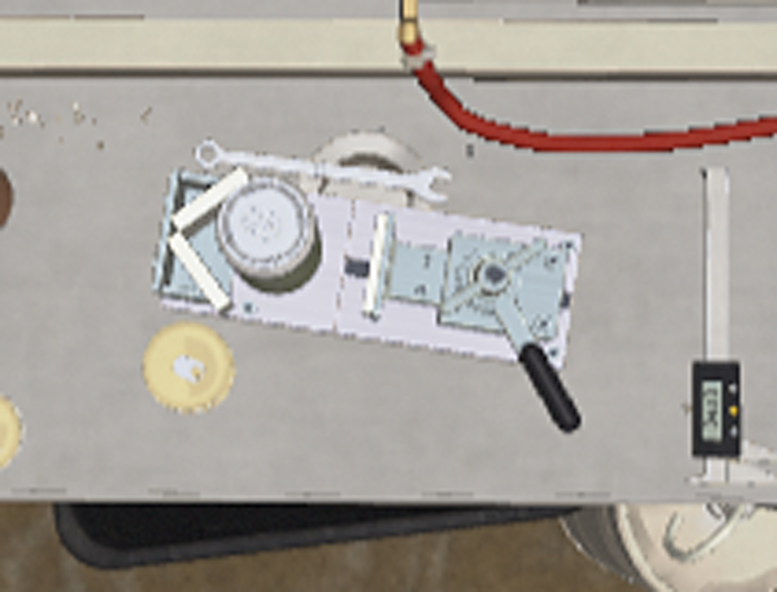

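The scene shows the vise with the can loose between V and jaw. In the top crop the nut hub is at (494,272), wings to about (447,308)/(545,243), lever grip from (528,352) to (570,420), and plate right corners at (582,235) and (563,368).

```bash
cat > b.py <<'E'
from h import *
np.set_printoptions(precision=4,suppress=True)
p=eyes.read_camera('top')
f=lambda c,z: at_z(p,[(c[0]+.5)/3.7+190-.5,(c[1]+.5)/3.7+130-.5],z)
P={k:f(c,z) for k,(c,z) in dict(tr=((582,235),.022),br=((563,368),.022),bl=((155,305),.022),nut=((494,270),.111),w1=((447,308),.107),w2=((545,243),.107),g0=((528,350),.075),g1=((571,423),.075),jf1=((388,214),.077),jf2=((374,317),.077),vap=((172,232),.088),can=((265,222),.18),jr1=((578,0),.055)).items()}
for k,v in P.items(): print(k,v)
ex=P['bl']-P['br']; print('len',np.linalg.norm(ex),'w',np.linalg.norm(P['tr']-P['br']),'yaw',np.degrees(np.arctan2(ex[1],ex[0])))
ey=P['br']-P['tr']; print('yaw from y',np.degrees(np.arctan2(ey[1],ey[0]))+90-360)
d=P['jf1']-P['jf2'];print('yaw jaw',np.degrees(np.arctan2(d[1],d[0]))+90)
yaw=np.arctan2(ex[1],ex[0]); X=np.array([np.cos(yaw),np.sin(yaw),0]);Y=np.array([-np.sin(yaw),np.cos(yaw),0])
O=P['br']+.135*X-.05*Y
for k,v in P.items(): print(k,(v-O)@X,(v-O)@Y)
print('O',O,'yaw',np.degrees(yaw))
for nm,a,b in(('lever',P['nut'],P['g1']),('wing',P['w1'],P['w2'])):
  v=b-a; print(nm,np.linalg.norm(v),np.degrees(np.arctan2(v@Y,v@X)))
E
python3 b.py
```

```text
tr [ 0.5693 -0.2015  0.022 ]
br [ 0.4708 -0.1869  0.022 ]
bl [0.515  0.1134 0.022 ]
nut [ 0.5336 -0.1282  0.111 ]
w1 [ 0.5076 -0.0964  0.107 ]
w2 [ 0.5529 -0.1635  0.107 ]
g0 [ 0.481  -0.1553  0.075 ]
g1 [ 0.4302 -0.1851  0.075 ]
jf1 [ 0.5763 -0.0565  0.077 ]
jf2 [ 0.5033 -0.047   0.077 ]
vap [0.561  0.0946 0.088 ]
can [0.5563 0.025  0.18  ]
jr1 [ 0.7377 -0.1948  0.055 ]
len 0.3035452231073579 w 0.09950304225373985 yaw 81.63780209699196
yaw from y -98.42279674669362
yaw jaw 82.60928893715128
tr -0.1351052393078661 -0.049502986600592117
br -0.135 0.05000000000000003
bl 0.16854522310735787 0.05000000000000002
nut -0.0677524493819517 -0.0035448897776278144
w1 -0.04007309927661791 0.026741131917320415
w2 -0.09995337824125934 -0.027780907446370712
g0 -0.10220977995665737 0.04450349269239848
g1 -0.13915707900033444 0.09042987753469287
jf1 0.00935891842240894 -0.035368601440655345
jf2 0.008111075900108086 0.03821886817185527
vap 0.15664569040072485 0.0017608853662002127
can 0.08711358533858797 -0.0037749182318549904
jr1 -0.10401470783312913 -0.21518430038408437
O [ 0.5399 -0.0606  0.022 ] yaw 81.63780209699196
lever 0.1233931846673196 127.22857516392251
wing 0.08098333523175719 -137.68159180403887
```

```bash
cat >> h.py <<'E'
YAW=81.8; O=np.array([.5399,-.0606,0])
def VX(): 
    c,s=np.cos(np.radians(YAW)),np.sin(np.radians(YAW)); return np.array([[c,-s,0],[s,c,0],[0,0,1.]])
def w2v(P): return VX().T@(np.array(P)-O)
def v2w(P): return VX()@np.array(P,float)+O
def pose(v,phi,tilt=0):
    "TCP at vise coords v (m); tool x at angle phi deg from vise x; tilt (deg) about tool y"
    return v2w(v), R.from_matrix(VX())*R.from_euler('z',phi,degrees=True)*R.from_euler('x',180,degrees=True)*R.from_euler('y',tilt,degrees=True)
def plan(targets,start=None):
    "targets: (pos,R,n rows). prints rows in tool axes"
    s=telemetry.get_obs(); p=np.array(s['tool_pos']); r=R.from_euler('xyz',s['tool_rot'],degrees=True)
    if start: p,r=start
    A=[];D=[]
    for tp,tr,n in targets:
        w=(r.inv()*tr).as_rotvec(); step=R.from_rotvec(np.round(w/n,4)); p0=p.copy()
        for i in range(n):
            d=np.round(r.inv().apply(p0+(tp-p0)*(i+1)/n-p)*100,2); A.append(np.round(w/n,4).tolist()); D.append(d.tolist())
            p=p+r.apply(d)/100; r=r*step
    print(len(A)); print(str(A).replace(' ','').replace('0.','.').replace('-.0,','0,')); print(str(D).replace(' ','').replace('0.','.') if 0 else str(D).replace(' ',''))
    return p,r
E
python3 - <<'E'
from h import *
p,r=pose([-.16,0,.22],0,20); plan([(p,r,14)])
E
```

```text
14
[[.0126,.0228,-.0714],[.0126,.0228,-.0714],[.0126,.0228,-.0714],[.0126,.0228,-.0714],[.0126,.0228,-.0714],[.0126,.0228,-.0714],[.0126,.0228,-.0714],[.0126,.0228,-.0714],[.0126,.0228,-.0714],[.0126,.0228,-.0714],[.0126,.0228,-.0714],[.0126,.0228,-.0714],[.0126,.0228,-.0714],[.0126,.0228,-.0714]]
[[2.74,-1.72,0.12],[2.86,-1.51,0.2],[2.95,-1.31,0.29],[3.03,-1.09,0.37],[3.09,-0.86,0.45],[3.13,-0.63,0.53],[3.16,-0.41,0.61],[3.16,-0.17,0.69],[3.15,0.07,0.76],[3.12,0.3,0.83],[3.07,0.53,0.89],[3.0,0.75,0.95],[2.91,0.99,1.02],[2.82,1.2,1.06]]
```

Request:
{"api": "drive_tool", "payload": {"angular": [[0.0126,0.0228,-0.0714],[0.0126,0.0228,-0.0714],[0.0126,0.0228,-0.0714],[0.0126,0.0228,-0.0714],[0.0126,0.0228,-0.0714],[0.0126,0.0228,-0.0714],[0.0126,0.0228,-0.0714],[0.0126,0.0228,-0.0714],[0.0126,0.0228,-0.0714],[0.0126,0.0228,-0.0714],[0.0126,0.0228,-0.0714],[0.0126,0.0228,-0.0714],[0.0126,0.0228,-0.0714],[0.0126,0.0228,-0.0714],[0,0,0]], "delta_pos": [[2.74,-1.72,0.12],[2.86,-1.51,0.2],[2.95,-1.31,0.29],[3.03,-1.09,0.37],[3.09,-0.86,0.45],[3.13,-0.63,0.53],[3.16,-0.41,0.61],[3.16,-0.17,0.69],[3.15,0.07,0.76],[3.12,0.3,0.83],[3.07,0.53,0.89],[3.0,0.75,0.95],[2.91,0.99,1.02],[2.82,1.2,1.06],[0,0,0]], "gripper": [0,0,0,0,0,0,0,0,0,0,0,0,0,0,0], "squeeze": 10}}

```text
time_s: 2.55
tool_pos: [0.5203, -0.2125, 0.2199]
tool_rot: [179.9, -20.3, 82.5]
force: [0.3, 0.5, 0.1]
grip_width: 0.0002
grasp_force: 0.0
```

```bash
cat > look.py <<'E'
from h import *
import sys
np.set_printoptions(precision=4,suppress=True)
s=telemetry.get_obs(); print(s['time_s'],'TCP v',w2v(s['tool_pos']),s['tool_rot'],s['force'],s['grip_width'])
Z=dict(jaw_face=.052,push_face=.0385,lever_grip=.075,nut=.099,can_mid=.1015)
for c in sys.argv[2:]:
    p=eyes.read_camera(c); save(p,c+sys.argv[1]+'.png')
    for n,z in Z.items():
        for q in models.search_frame(p,n)[:1]: print(c,n,round(q['p'],2),np.round(q['centre']),w2v(at_z(p,q['centre'],z)))
E
python3 look.py 1 wrist top
```

```text
2.55 TCP v [-0.1531 -0.0022  0.2199] [179.9056 -20.3132  82.4546] [0.2959 0.5144 0.1331] 0.00022023064172762516
wrist jaw_face 0.73 [276. 168.] [-0.065   0.0073  0.052 ]
wrist push_face 0.62 [278. 168.] [-0.0625  0.0061  0.0385]
wrist lever_grip 0.81 [222. 210.] [-0.1094  0.0568  0.075 ]
wrist nut 0.96 [281. 165.] [-0.0708  0.0022  0.099 ]
wrist can_mid 0.69 [288.  24.] [ 0.0522 -0.0023  0.1015]
top jaw_face 0.6 [324. 211.] [-0.0766  0.0116  0.052 ]
top push_face 0.82 [322. 207.] [-0.0709  0.0009  0.0385]
top lever_grip 0.82 [336. 230.] [-0.1124  0.057   0.075 ]
top nut 0.51 [321. 205.] [-0.0645  0.001   0.099 ]
top can_mid 0.96 [261. 193.] [ 0.0909 -0.0042  0.1015]
```

View pics/wrist1.png

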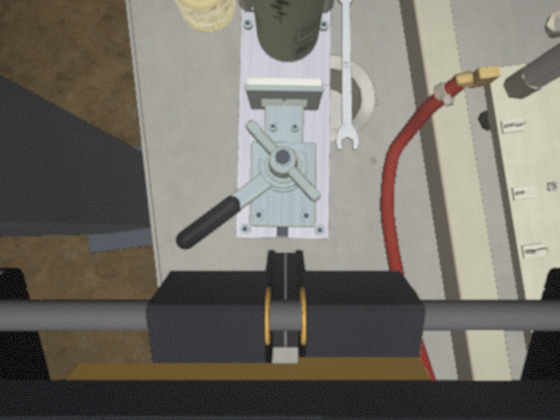

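Wrist view: plate rear edge at row 237 (cols 237–329), jaw rear edge at about row 227 (cols 249–315), nut bolt at (282,157), wings (251,126)–(315,197), grip (237,201)–(184,242).

```bash
python3 - <<'E'
from h import *
np.set_printoptions(precision=4,suppress=True)
p=eyes.read_camera('wrist')
for n,c,z in [('plR',(237,238),.022),('plR2',(329,238),.022),('plateFarL',(249,0),.022),('plateFarR',(330,85),.022),('jawrear',(249,227),.054),('jawrear2',(315,227),.054),('face',(247,81),.077),('face2',(322,80),.077),('bolt',(282,157),.114),('w1',(249,127),.105),('w2',(317,196),.105),('g0',(237,203),.075),('g1',(182,242),.075)]: print(n,w2v(at_z(p,c,z)))
E
```

```text
plR [-0.1438  0.052   0.022 ]
plR2 [-0.144  -0.0473  0.022 ]
plateFarL [0.1208 0.04   0.022 ]
plateFarR [ 0.0242 -0.0496  0.022 ]
jawrear [-0.132   0.0356  0.054 ]
jawrear2 [-0.1321 -0.0294  0.054 ]
face [0.0046 0.0355 0.077 ]
face2 [ 0.0054 -0.0347  0.077 ]
bolt [-0.075   0.0025  0.114 ]
w1 [-0.0475  0.0305  0.105 ]
w2 [-0.1061 -0.0268  0.105 ]
g0 [-0.1098  0.0446  0.075 ]
g1 [-0.1458  0.0951  0.075 ]
```

```bash
cat >> h.py <<'E'
O=v2w([-.005,.001,0])
E
python3 - <<'E'
from h import *
a=pose([-.16,0,.048],0,20); b=pose([-.10,0,.048],0,20)
s=plan([(*a,6)]); plan([(*b,12)],start=s)
E
```

```text
6
[[.0001,0,-.0002],[.0001,0,-.0002],[.0001,0,-.0002],[.0001,0,-.0002],[.0001,0,-.0002],[.0001,0,-.0002]]
[[-1.06,-0.02,2.67],[-1.05,-0.01,2.66],[-1.06,-0.02,2.67],[-1.06,-0.01,2.67],[-1.05,-0.02,2.66],[-1.06,-0.01,2.67]]
12
[[0,0,.0],[0,0,.0],[0,0,.0],[0,0,.0],[0,0,.0],[0,0,.0],[0,0,.0],[0,0,.0],[0,0,.0],[0,0,.0],[0,0,.0],[0,0,.0]]
[[0.47,-0.0,0.17],[0.47,-0.0,0.17],[0.47,-0.0,0.17],[0.47,-0.0,0.17],[0.47,-0.0,0.18],[0.47,-0.0,0.17],[0.47,-0.0,0.17],[0.47,-0.0,0.17],[0.47,-0.0,0.17],[0.47,-0.0,0.17],[0.47,-0.0,0.17],[0.47,-0.0,0.17]]
```

Request:
{"api": "drive_tool", "payload": {"angular": [[0,0,0],[0,0,0],[0,0,0],[0,0,0],[0,0,0],[0,0,0],[0,0,0],[0,0,0],[0,0,0],[0,0,0],[0,0,0],[0,0,0]], "delta_pos": [[-1.06,-0.02,2.67],[-1.05,-0.01,2.66],[-1.06,-0.02,2.67],[-1.06,-0.01,2.67],[-1.05,-0.02,2.66],[-1.06,-0.01,2.67],[0,0,0],[0.47,0,0.17],[0.47,0,0.17],[0.47,0,0.17],[0.47,0,0.17],[0.47,0,0.17]], "gripper": [0,0,0,0,0,0,0,0,0,0,0,0]}}

```text
time_s: 4.4
tool_pos: [0.5196, -0.1984, 0.0488]
tool_rot: [179.9, -20.0, 81.8]
force: [-0.3, -0.2, 0.1]
grip_width: 0.0005
grasp_force: 0.5
```

Request:
{"api": "drive_tool", "payload": {"angular": [[0,0,0],[0,0,0],[0,0,0],[0,0,0]], "delta_pos": [[0.47,0,0.17],[0.47,0,0.17],[0.47,0,0.17],[0.47,0,0.17]], "gripper": [0,0,0,0]}}

```text
time_s: 4.8
tool_pos: [0.5214, -0.1872, 0.0487]
tool_rot: [179.8, -19.4, 81.5]
force: [-4.9, -14.9, 6.0]
grip_width: 0.0002
grasp_force: 7.1
```

Request:
{"api": "drive_tool", "payload": {"angular": [[0,0,0],[0,0,0],[0,0,0],[0,0,0],[0,0,0],[0,0,0]], "delta_pos": [[0.47,0,0.17],[0.47,0,0.17],[0.47,0,0.17],[0.47,0,0.17],[0.47,0,0.17],[0.47,0,0.17]], "gripper": [0,0,0,0,0,0]}}

```text
time_s: 5.4
tool_pos: [0.5257, -0.1581, 0.0487]
tool_rot: [179.8, -19.4, 81.5]
force: [-5.9, -15.5, 6.8]
grip_width: 0.0005
grasp_force: 8.2
```

Request:
{"api": "drive_tool", "payload": {"angular": [[0,0,0],[0,0,0],[0,0,0]], "delta_pos": [[0.28,0,0.1],[0.28,0,0.1],[0.28,0,0.1]], "gripper": [0,0,0]}}

```text
time_s: 5.7
tool_pos: [0.527, -0.1494, 0.0487]
tool_rot: [179.8, -19.4, 81.5]
force: [-6.0, -14.6, 6.7]
grip_width: 0.0006
grasp_force: 8.0
```

```bash
python3 look.py 2 top
```

```text
5.7 TCP v [-0.0848 -0.0009  0.0487] [179.8185 -19.3711  81.502 ] [ -5.9674 -14.6379   6.7053] 0.000635240481275257
top jaw_face 0.7 [303. 204.] [-0.0143  0.0006  0.052 ]
top push_face 0.69 [302. 206.] [-0.0133  0.0046  0.0385]
top lever_grip 0.83 [314. 224.] [-0.0511  0.0491  0.075 ]
top nut 0.73 [304. 201.] [-0.0144 -0.0032  0.099 ]
top can_mid 0.82 [254. 191.] [ 0.1145 -0.0078  0.1015]
```

Request:
{"api": "drive_tool", "payload": {"angular": [[0,0,0],[0,0,0]], "delta_pos": [[0.19,0,0.07],[0.19,0,0.07]], "gripper": [0,0]}}

```text
time_s: 6.2
tool_pos: [0.5276, -0.1454, 0.0487]
tool_rot: [179.8, -19.4, 81.5]
force: [-5.2, -15.9, 6.8]
grip_width: 0.0008
grasp_force: 8.1
```

Request:
{"api": "drive_tool", "payload": {"angular": [[0,0,0],[0,0,0]], "delta_pos": [[0.19,0,0.07],[0.19,0,0.07]], "gripper": [0,0]}}

```text
time_s: 6.4
tool_pos: [0.528, -0.1428, 0.0487]
tool_rot: [179.8, -19.3, 81.5]
force: [-7.6, -17.2, 7.9]
grip_width: 0.0003
grasp_force: 9.5
```

Request:
{"api": "drive_tool", "payload": {"angular": [[0,0,0],[0,0,0]], "delta_pos": [[0.19,0,0.07],[0.19,0,0.07]], "gripper": [0,0]}}

```text
time_s: 6.6
tool_pos: [0.5282, -0.1418, 0.0487]
tool_rot: [179.8, -19.1, 81.4]
force: [-10.6, -25.3, 11.1]
grip_width: 0.0006
grasp_force: 13.4
```

Request:
{"api": "drive_tool", "payload": {"angular": [[0,0,0],[0,0,0]], "delta_pos": [[0.1,0,0.035],[0,0,0]], "gripper": [0,0]}}

```text
time_s: 6.8
tool_pos: [0.5282, -0.1418, 0.0488]
tool_rot: [179.8, -19.0, 81.3]
force: [-9.7, -23.5, 9.0]
grip_width: 0.0005
grasp_force: 12.8
```

```bash
python3 look.py 3 top; python3 - <<'E'
import cv2
a=cv2.imread('pics/top3.png')[140:280,200:390]; cv2.imwrite('pics/top3c.png',cv2.resize(a,None,fx=4,fy=4,interpolation=cv2.INTER_CUBIC))
E
```

```text
6.8 TCP v [-0.0771 -0.001   0.0488] [179.7719 -18.9994  81.3464] [ -9.6659 -23.5143   9.0105] 0.0005310532222688322
top jaw_face 0.59 [301. 206.] [-0.0106  0.0069  0.052 ]
top push_face 0.67 [288. 204.] [0.0253 0.005  0.0385]
top lever_grip 0.49 [312. 219.] [-0.0422  0.0386  0.075 ]
top nut 0.61 [299. 200.] [-0.0021 -0.0024  0.099 ]
top can_mid 0.95 [250. 191.] [ 0.1255 -0.0072  0.1015]
```

View pics/top3c.png

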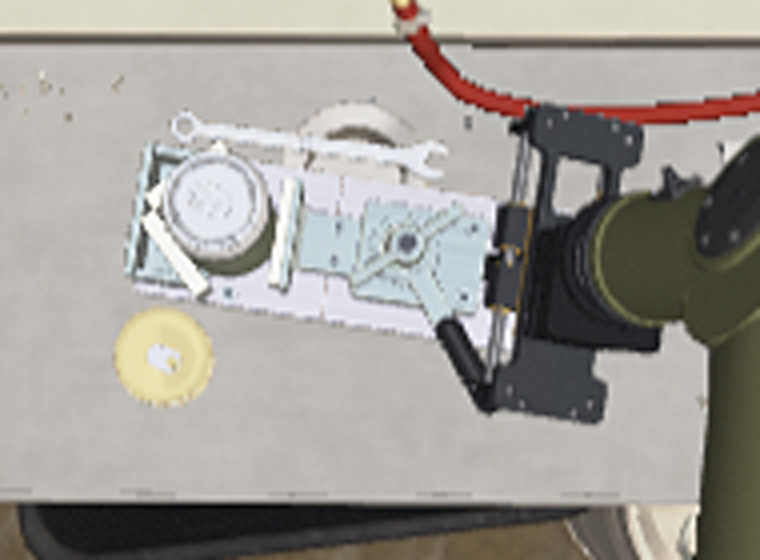

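Jaw is up: can sits in the V, jaw face against it, and force rose from 15 to 25 N with no further motion. Back off and look at the lever and nut from above.

```bash
cat >> h.py <<'E'
O=v2w([.0045,0,0]); AX=-.013
def lev(th,r=.09,z=.074,yaw_off=0):
    d=np.pi-th; return pose([AX+r*np.cos(d),r*np.sin(d),z],np.degrees(d)-180+yaw_off)
E
python3 - <<'E'
from h import *
np.set_printoptions(precision=4,suppress=True)
p=eyes.read_camera('top'); print('bolt',w2v(at_z(p,[407.5/4+199.5,242.5/4+139.5],.114)))
s=telemetry.get_obs();v=w2v(s['tool_pos']);r=R.from_euler('xyz',s['tool_rot'],degrees=True)
S=plan([(v2w(v+[-.03,0,.03]),r,2),(v2w(v+[-.03,0,.10]),r,2),(*lev(.92,.1,.19),10)])
E
```

```text
bolt [-0.0119 -0.002   0.114 ]
14
[[.0,.0,.0],[.0,.0,.0],[.0,.0,.0],[.0,.0,.0],[-.0148,-.031,.0903],[-.0148,-.031,.0903],[-.0148,-.031,.0903],[-.0148,-.031,.0903],[-.0148,-.031,.0903],[-.0148,-.031,.0903],[-.0148,-.031,.0903],[-.0148,-.031,.0903],[-.0148,-.031,.0903],[-.0148,-.031,.0903]]
[[-0.93,0.02,-1.91],[-0.93,0.02,-1.9],[1.14,0.01,-3.31],[1.14,0.02,-3.31],[0.49,-0.81,-0.27],[0.4,-0.84,-0.3],[0.32,-0.87,-0.32],[0.23,-0.9,-0.34],[0.13,-0.9,-0.37],[0.04,-0.9,-0.37],[-0.05,-0.9,-0.4],[-0.14,-0.89,-0.4],[-0.24,-0.86,-0.41],[-0.32,-0.83,-0.41]]
```

Request:
{"api": "drive_tool", "payload": {"angular": [[0,0,0],[0,0,0],[0,0,0],[0,0,0],[-0.0148,-0.031,0.0903],[-0.0148,-0.031,0.0903],[-0.0148,-0.031,0.0903],[-0.0148,-0.031,0.0903],[-0.0148,-0.031,0.0903],[-0.0148,-0.031,0.0903],[-0.0148,-0.031,0.0903],[-0.0148,-0.031,0.0903],[-0.0148,-0.031,0.0903],[-0.0148,-0.031,0.0903],[0,0,0]], "delta_pos": [[-2.0,0,-1.5],[-0.93,0.02,-1.9],[1.14,0.01,-3.31],[1.14,0.02,-3.31],[0.49,-0.81,-0.27],[0.4,-0.84,-0.3],[0.32,-0.87,-0.32],[0.23,-0.9,-0.34],[0.13,-0.9,-0.37],[0.04,-0.9,-0.37],[-0.05,-0.9,-0.4],[-0.14,-0.89,-0.4],[-0.24,-0.86,-0.41],[-0.32,-0.83,-0.41],[0,0,0]], "gripper": [0,0,0,0,5,5,5,5,5,5,5,5,5,5,5]}}

```text
time_s: 8.65
tool_pos: [0.4497, -0.1178, 0.1831]
tool_rot: [-179.2, -0.5, 29.7]
force: [-0.1, -0.9, -0.0]
grip_width: 0.0499
grasp_force: 0.0
```

```bash
python3 look.py 4 wrist
```

```text
8.65 TCP v [-0.069   0.0801  0.1831] [-179.1574   -0.5003   29.7398] [-0.1317 -0.8581 -0.0472] 0.049918949163856426
wrist jaw_face 0.63 [287.  82.] [-0.0054  0.0005  0.052 ]
wrist push_face 0.96 [286.  80.] [-0.0028 -0.0009  0.0385]
wrist lever_grip 0.73 [287.  81.] [-0.006  0.001  0.075]
wrist nut 0.96 [296.  88.] [-0.0144  0.0022  0.099 ]
wrist can_mid 0.87 [160.  12.] [0.0776 0.0189 0.1015]
```

View pics/wrist4.png

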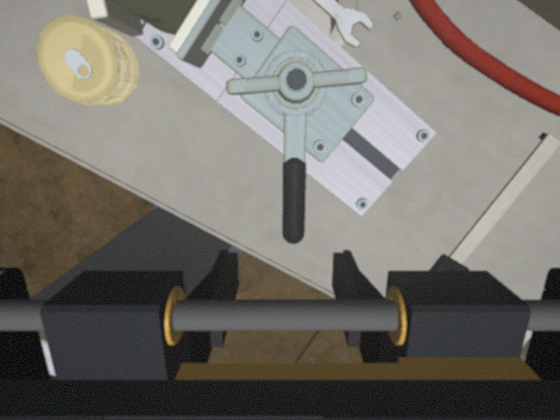

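Wrist view: lever runs vertically at col 293 (grip rows 160–243), bolt at (297,78), wings from (228,86) to (367,75).

```bash
cat > pts.py <<'E'
from h import *
np.set_printoptions(precision=4,suppress=True)
p=eyes.read_camera('wrist')
for n,c,z in [('bolt',(297,78),.114),('hub',(296,84),.1),('w1',(228,86),.104),('w2',(367,75),.104),('g0',(293,160),.08),('g1',(293,243),.075)]:
    v=w2v(at_z(p,c,z)); print(n,v,np.linalg.norm(v[:2]-[AX,0]),np.degrees(np.arctan2(v[1],v[0]-AX)))
E
python3 pts.py; python3 - <<'E'
from h import *
S=plan([(*lev(.92,.09,.12),5),(*lev(.92,.09,.074),3)])
E
```

```text
bolt [-0.0145 -0.0019  0.114 ] 0.0024009043079142173 -128.23366455405832
hub [-0.0157  0.0003  0.1   ] 0.0027001675553466904 174.2031632292591
w1 [0.0175 0.0277 0.104 ] 0.04116727025495568 42.29646027791172
w2 [-0.0475 -0.0306  0.104 ] 0.04612029720245465 -138.4213003164443
g0 [-0.0461  0.0419  0.08  ] 0.05333330423176053 128.30348450666853
g1 [-0.0882  0.0955  0.075 ] 0.12153766156052467 128.2306695097391
8
[[-.0033,-.0016,.0016],[-.0033,-.0016,.0016],[-.0033,-.0016,.0016],[-.0033,-.0016,.0016],[-.0033,-.0016,.0016],[0,0,-.0],[0,0,-.0],[0,0,-.0]]
[[0.17,0.06,1.24],[0.18,0.06,1.24],[0.18,0.05,1.24],[0.18,0.05,1.24],[0.18,0.05,1.24],[-0.0,-0.0,1.53],[-0.0,-0.0,1.54],[-0.0,-0.0,1.53]]
```

```bash
sed -i 's/AX=-.013/AX=-.014/' h.py; python3 - <<'E'
from h import *
S=plan([(*lev(.905,.09,.12),4),(*lev(.905,.09,.074),3)])
plan([(*lev(.905+.1*i),1) for i in range(1,10)],start=S)
E
```

```text
7
[[-.0041,-.0021,-.0018],[-.0041,-.0021,-.0018],[-.0041,-.0021,-.0018],[-.0041,-.0021,-.0018],[-.0001,.0,.0001],[-.0001,.0,.0001],[-.0001,.0,.0001]]
[[0.2,0.13,1.55],[0.21,0.13,1.55],[0.2,0.12,1.55],[0.21,0.11,1.55],[0.0,0.0,1.53],[0.0,0.0,1.53],[0.0,0.0,1.54]]
9
[[.0001,.0001,.0999],[.0,.0,.1],[.0,.0,.1],[.0,.0,.1],[.0,.0,.1],[.0,.0,.1],[.0,0,.1],[.0,0,.1],[.0,0,.1]]
[[0.05,-0.9,-0.0],[0.04,-0.9,-0.0],[0.05,-0.9,-0.0],[0.04,-0.89,-0.0],[0.05,-0.9,-0.0],[0.04,-0.9,-0.0],[0.05,-0.9,-0.0],[0.04,-0.9,-0.0],[0.05,-0.9,-0.0]]
```

Request:
{"api": "drive_tool", "payload": {"angular": [[-0.0041,-0.0021,-0.0018],[-0.0041,-0.0021,-0.0018],[-0.0041,-0.0021,-0.0018],[-0.0041,-0.0021,-0.0018],[0,0,0],[0,0,0],[0,0,0],[0,0,0],[0,0,0]], "delta_pos": [[0.2,0.13,1.55],[0.21,0.13,1.55],[0.2,0.12,1.55],[0.21,0.11,1.55],[0,0,1.53],[0,0,1.53],[0,0,1.54],[0,0,0],[0,0,0]], "gripper": [5,5,5,5,5,5,5,3,3]}}

```text
time_s: 9.9
tool_pos: [0.4589, -0.1194, 0.0743]
tool_rot: [-180.0, 0.0, 30.0]
force: [1.0, -0.6, 0.5]
grip_width: 0.0409
grasp_force: 0.0
```

Request:
{"api": "drive_tool", "payload": {"angular": [[0,0,0.1],[0,0,0.1],[0,0,0.1],[0,0,0.1],[0,0,0.1],[0,0,0.1],[0,0,0.1],[0,0,0.1],[0,0,0]], "delta_pos": [[0.05,-0.9,0],[0.04,-0.9,0],[0.05,-0.9,0],[0.04,-0.9,0],[0.05,-0.9,0],[0.04,-0.9,0],[0.05,-0.9,0],[0.04,-0.9,0],[0,0,0]], "gripper": [3,3,3,3,3,3,3,3,3]}}

```text
time_s: 10.8
tool_pos: [0.4513, -0.0488, 0.0753]
tool_rot: [180.0, -0.1, -15.8]
force: [-0.3, 0.2, 0.4]
grip_width: 0.0303
grasp_force: 0.0
```

```bash
cat >> h.py <<'E'
def nut(psi,flip,r=.03,z=.105): 
    a=np.radians(psi); return pose([AX+r*np.cos(a),r*np.sin(a),z],psi+flip)
E
python3 - <<'E'
from h import *
s=telemetry.get_obs(); print(np.round(s['qpos'],1),s['tool_rot'][2])
v=w2v(s['tool_pos']); r=R.from_euler('xyz',s['tool_rot'],degrees=True)
# keep orientation, lift; then swing to nut phi=42
S=plan([(v2w([v[0],v[1],.15]),r,3),(*nut(222,-180,z=.14),18),(*nut(222,-180),2)])
plan([(*nut(222-4.68*i,-180),1) for i in range(1,26)],start=S)
E
```

```text
[  31.6    4.7  -29.6  119.7    2.8   56.1 -105.2] -15.769307386534928
23
[[.0,.0,.0],[.0,.0,.0],[.0,.0,.0],[.0001,-.0001,-.1353],[.0001,-.0001,-.1353],[.0001,-.0001,-.1353],[.0001,-.0001,-.1353],[.0001,-.0001,-.1353],[.0001,-.0001,-.1353],[.0001,-.0001,-.1353],[.0001,-.0001,-.1353],[.0001,-.0001,-.1353],[.0001,-.0001,-.1353],[.0001,-.0001,-.1353],[.0001,-.0001,-.1353],[.0001,-.0001,-.1353],[.0001,-.0001,-.1353],[.0001,-.0001,-.1353],[.0001,-.0001,-.1353],[.0001,-.0001,-.1353],[.0001,-.0001,-.1353],[-.0002,.0004,-.0003],[-.0002,.0004,-.0003]]
[[0.01,0.0,-2.49],[0.0,0.0,-2.49],[0.01,0.0,-2.49],[0.62,0.12,0.06],[0.61,0.2,0.05],[0.56,0.28,0.06],[0.53,0.35,0.06],[0.47,0.43,0.05],[0.41,0.48,0.06],[0.35,0.53,0.06],[0.27,0.58,0.05],[0.18,0.6,0.06],[0.11,0.63,0.06],[0.02,0.63,0.05],[-0.07,0.63,0.06],[-0.15,0.62,0.06],[-0.23,0.59,0.05],[-0.31,0.55,0.06],[-0.39,0.51,0.05],[-0.44,0.45,0.06],[-0.51,0.39,0.06],[0.0,-0.0,1.75],[0.01,-0.0,1.75]]
25
[[.0,.0001,.0817],[.0,0,.0817],[.0,0,.0817],[.0,0,.0817],[0,0,.0817],[0,0,.0816],[0,0,.0817],[0,0,.0817],[0,0,.0817],[0,0,.0817],[0,0,.0817],[0,0,.0816],[0,0,.0817],[0,0,.0817],[0,0,.0817],[0,0,.0817],[0,0,.0816],[0,0,.0817],[0,0,.0817],[0,0,.0817],[0,0,.0817],[0,0,.0816],[0,0,.0817],[0,0,.0817],[0,.0,.0817]]
[[0.01,-0.25,-0.0],[0.01,-0.24,-0.0],[0.01,-0.25,-0.0],[0.01,-0.24,-0.0],[0.01,-0.24,-0.0],[0.01,-0.25,-0.0],[0.01,-0.24,-0.0],[0.01,-0.25,-0.0],[0.01,-0.24,-0.0],[0.01,-0.25,-0.0],[0.01,-0.24,-0.0],[0.01,-0.25,-0.0],[0.01,-0.24,-0.0],[0.01,-0.24,-0.0],[0.01,-0.25,-0.0],[0.01,-0.24,-0.0],[0.01,-0.25,-0.0],[0.01,-0.24,-0.0],[0.01,-0.25,-0.0],[0.01,-0.24,-0.0],[0.01,-0.25,-0.0],[0.01,-0.24,-0.0],[0.01,-0.24,-0.0],[0.01,-0.25,-0.0],[0.01,-0.24,-0.0]]
```

Request:
{"api": "drive_tool", "payload": {"angular": [[0,0,0],[0,0,0],[0,0,0],[0,0,-0.1353],[0,0,-0.1353],[0,0,-0.1353],[0,0,-0.1353],[0,0,-0.1353],[0,0,-0.1353],[0,0,-0.1353],[0,0,-0.1353],[0,0,-0.1353],[0,0,-0.1353],[0,0,-0.1353],[0,0,-0.1353],[0,0,-0.1353],[0,0,-0.1353],[0,0,-0.1353],[0,0,-0.1353],[0,0,-0.1353]], "delta_pos": [[0,0,-2.49],[0,0,-2.49],[0,0,-2.49],[0.62,0.12,0.06],[0.61,0.2,0.05],[0.56,0.28,0.06],[0.53,0.35,0.06],[0.47,0.43,0.05],[0.41,0.48,0.06],[0.35,0.53,0.06],[0.27,0.58,0.05],[0.18,0.6,0.06],[0.11,0.63,0.06],[0.02,0.63,0.05],[-0.07,0.63,0.06],[-0.15,0.62,0.06],[-0.23,0.59,0.05],[-0.31,0.55,0.06],[-0.39,0.51,0.05],[-0.44,0.45,0.06]], "gripper": [5,5,5,4,4,4,4,4,4,4,4,4,4,4,4,4,4,4,4,4]}}

```text
time_s: 12.8
tool_pos: [0.5473, -0.0988, 0.1401]
tool_rot: [180.0, 0.1, 116.4]
force: [-0.1, 0.1, -0.9]
grip_width: 0.04
grasp_force: 0.0
```

Request:
{"api": "drive_tool", "payload": {"angular": [[0,0,-0.1353],[0,0,0]], "delta_pos": [[-0.51,0.39,0.06],[0,0,0]], "gripper": [3,3]}}

```text
time_s: 13.0
tool_pos: [0.5532, -0.1019, 0.1393]
tool_rot: [180.0, 0.1, 123.8]
force: [1.5, -0.1, 0.6]
grip_width: 0.0324
grasp_force: 0.0
```

```bash
python3 look.py 5 wrist; python3 - <<'E'
from h import *
S=plan([(*nut(222,-180),3)])
E
```

```text
13.0 TCP v [-0.0385 -0.02    0.1393] [179.9598   0.066  123.7528] [ 1.5161 -0.1372  0.5981] 0.032442747991446405
wrist jaw_face 0.83 [290. 141.] [0.0096 0.0173 0.052 ]
wrist push_face 0.5 [284. 148.] [0.0016 0.0161 0.0385]
wrist lever_grip 0.63 [207. 103.] [-0.0059  0.0709  0.075 ]
wrist nut 0.92 [288. 187.] [-0.0074  0.0042  0.099 ]
wrist can_mid 0.78 [460.  46.] [ 0.1038 -0.0108  0.1015]
3
[[-.0001,.0003,-.0009],[-.0001,.0003,-.0009],[-.0001,.0003,-.0009]]
[[0.0,0.05,1.13],[0.0,0.05,1.13],[0.01,0.05,1.14]]
```

View pics/wrist5.png

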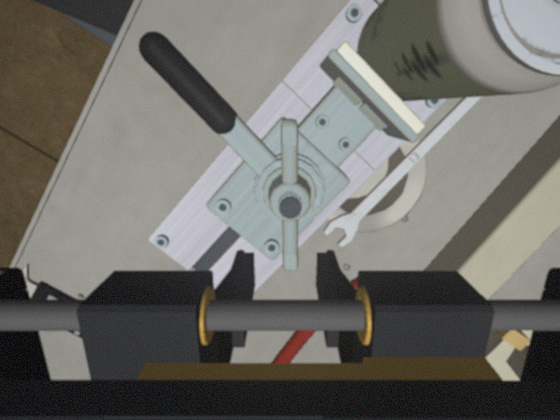

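Wing runs vertically at col 290 between the fingertips (243 and 327), near end at row 268, so it's aligned for straddling. Descend and turn clockwise about 117°.

Request:
{"api": "drive_tool", "payload": {"angular": [[0,0,0],[0,0,0],[0,0,0],[0,0,0],[0,0,0]], "delta_pos": [[0,0.05,1.13],[0,0.05,1.13],[0,0.05,1.14],[0,0,0],[0,0,0]], "gripper": [3,3,3,1.5,1.5]}}

```text
time_s: 13.8
tool_pos: [0.5533, -0.0997, 0.1041]
tool_rot: [-179.9, -0.0, 123.7]
force: [0.2, 0.7, -0.0]
grip_width: 0.0209
grasp_force: 0.0
```

Request:
{"api": "drive_tool", "payload": {"angular": [[0,0,0.0817],[0,0,0.0817],[0,0,0.0817],[0,0,0.0817],[0,0,0.0817],[0,0,0.0817]], "delta_pos": [[0.01,-0.245,0],[0.01,-0.245,0],[0.01,-0.245,0],[0.01,-0.245,0],[0.01,-0.245,0],[0.01,-0.245,0]], "gripper": [1.5,1.5,1.5,1.5,1.5,1.5]}}

```text
time_s: 14.4
tool_pos: [0.5421, -0.1039, 0.1055]
tool_rot: [179.7, 0.0, 95.5]
force: [4.1, 1.6, -3.6]
grip_width: 0.015
grasp_force: 2.4
```

Request:
{"api": "drive_tool", "payload": {"angular": [[0,0,0.0817],[0,0,0.0817],[0,0,0.0817],[0,0,0.0817],[0,0,0.0817],[0,0,0.0817],[0,0,0.0817],[0,0,0.0817],[0,0,0.0817],[0,0,0.0817],[0,0,0.0817],[0,0,0.0817],[0,0,0.0817],[0,0,0.0817],[0,0,0.0817],[0,0,0.0817],[0,0,0.0817],[0,0,0.0817],[0,0,0.0817],[0,0,0]], "delta_pos": [[0.01,-0.245,0],[0.01,-0.245,0],[0.01,-0.245,0],[0.01,-0.245,0],[0.01,-0.245,0],[0.01,-0.245,0],[0.01,-0.245,0],[0.01,-0.245,0],[0.01,-0.245,0],[0.01,-0.245,0],[0.01,-0.245,0],[0.01,-0.245,0],[0.01,-0.245,0],[0.01,-0.245,0],[0.01,-0.245,0],[0.01,-0.245,0],[0.01,-0.245,0],[0.01,-0.245,0],[0.01,-0.245,0],[0,0,0]], "gripper": [1.5,1.5,1.5,1.5,1.5,1.5,1.5,1.5,1.5,1.5,1.5,1.5,1.5,1.5,1.5,1.5,1.5,1.5,1.5,1.5]}}

```text
time_s: 16.4
tool_pos: [0.508, -0.08, 0.1054]
tool_rot: [179.8, -0.1, 6.6]
force: [0.6, -4.0, -0.4]
grip_width: 0.0148
grasp_force: 2.2
```

```bash
python3 - <<'E'
from h import *
s=telemetry.get_obs(); v=w2v(s['tool_pos']); r=R.from_euler('xyz',s['tool_rot'],degrees=True)
print(v,np.degrees(np.arctan2(v[1],v[0]-AX)),s['tool_rot'],np.round(s['qpos'],0))
up=v+[0,0,.045]
# lift, open, go to lever straddle at 1.65
plan([(v2w(up),r,3),(*lev(1.65,.09,.15),5),(*lev(1.65,.09,.074),3)])
E
```

```text
[-0.02319975  0.02777469  0.10542735] 108.32631736030143 [ 1.79821731e+02 -1.04410494e-01  6.61577531e+00] [ 27.   9. -23. 111.   4.  61. -81.]
11
[[.0,.0,.0],[.0,.0,.0],[.0,.0,.0],[.0006,-.0005,.0676],[.0006,-.0005,.0676],[.0006,-.0005,.0676],[.0006,-.0005,.0676],[.0006,-.0005,.0676],[-.0001,.0001,-.0001],[-.0001,.0001,-.0001],[-.0001,.0001,-.0001]]
[[0.0,0.0,-1.5],[0.01,0.01,-1.5],[-0.0,0.0,-1.5],[-1.11,-0.63,0.0],[-1.16,-0.56,0.01],[-1.19,-0.47,0.01],[-1.22,-0.4,0.0],[-1.24,-0.31,0.01],[0.0,0.0,2.53],[0.0,0.0,2.54],[0.0,0.0,2.53]]
```

Request:
{"api": "drive_tool", "payload": {"angular": [[0,0,0],[0,0,0],[0,0,0],[0,0,0.0676],[0,0,0.0676],[0,0,0.0676],[0,0,0.0676],[0,0,0.0676],[0,0,0]], "delta_pos": [[0,0,-1.5],[0,0,-1.5],[0,0,-1.5],[-1.11,-0.63,0],[-1.16,-0.56,0],[-1.19,-0.47,0],[-1.22,-0.4,0],[-1.24,-0.31,0],[0,0,0]], "gripper": [3,3,5,5,5,5,5,5,5]}}

```text
time_s: 17.3
tool_pos: [0.4473, -0.0524, 0.15]
tool_rot: [180.0, 0.0, -12.5]
force: [0.3, -0.4, 0.0]
grip_width: 0.0499
grasp_force: 0.0
```

```bash
cat > ang.py <<'E'
from h import *
import sys
np.set_printoptions(precision=4,suppress=True)
s=telemetry.get_obs(); print(s['time_s'],'TCP v',w2v(s['tool_pos']),s['tool_rot'],s['force'])
p=eyes.read_camera('wrist'); save(p,'wrist'+sys.argv[1]+'.png')
for n,z in (('nut',.1),('lever_grip',.075),('cam_lever',.075)):
    for q in models.cut_out(p,n)[:1]:
        ys,xs=np.nonzero(q['pixels']); 
        P=np.array([w2v(at_z(p,(x,y),z))[:2] for x,y in zip(xs,ys)]); c=P.mean(0); u,sv,vt=np.linalg.svd(P-c,full_matrices=False)
        t=(P-c)@vt[0]
        print(n,round(q['p'],2),len(xs),'c',c,'axis deg',np.degrees(np.arctan2(vt[0,1],vt[0,0]))%180,'len',np.ptp(t),'dir from axis',np.degrees(np.arctan2(c[1],c[0]-AX)))
E
python3 ang.py 6
```

```text
17.3 TCP v [-0.0046  0.0918  0.15  ] [179.9713   0.0119 -12.5491] [ 0.326  -0.3932  0.0123]
nut 0.81 3862 c [-0.0108 -0.0023] axis deg 113.14210207062426 len 0.08911213781572065 dir from axis -35.75454991813192
lever_grip 0.81 3717 c [-0.0057  0.0656] axis deg 85.66682833416165 len 0.13341120301997805 dir from axis 82.7562390293719
cam_lever 0.8 3975 c [-0.006   0.0631] axis deg 85.34973593242165 len 0.14532614161237267 dir from axis 82.78079139190748
```

View pics/wrist6.png

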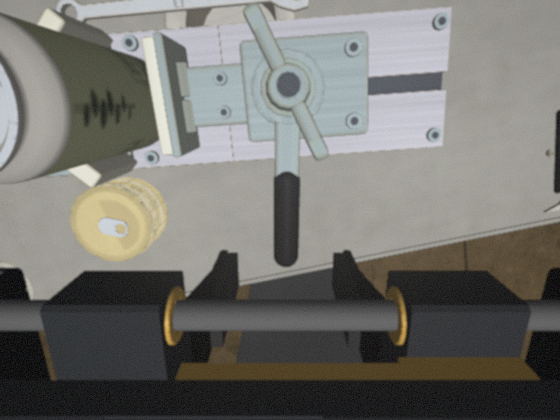

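Nut now at ~113° (turned ~1.9 rad), lever at 1.65 rad, straight at col 287 between the fingertips. Now probe with the lever.

Request:
{"api": "drive_tool", "payload": {"angular": [[0,0,0],[0,0,0],[0,0,0],[0,0,0],[0,0,-0.1],[0,0,-0.1],[0,0,-0.1],[0,0,-0.1]], "delta_pos": [[0,-0.2,2.53],[0,0,2.53],[0,0,2.53],[0,0,0],[0.05,0.9,0],[0.04,0.9,0],[0.05,0.9,0],[0.04,0.9,0]], "gripper": [5,5,4,3,3,3,3,3]}}

```text
time_s: 18.3
tool_pos: [0.4486, -0.0875, 0.075]
tool_rot: [180.0, -0.0, 10.5]
force: [-0.4, 1.7, -0.4]
grip_width: 0.0304
grasp_force: 0.5
```

Request:
{"api": "drive_tool", "payload": {"angular": [[0,0,-0.1],[0,0,-0.05]], "delta_pos": [[0.05,0.9,0],[0.02,0.45,0]], "gripper": [3,3]}}

```text
time_s: 18.5
tool_pos: [0.4522, -0.1011, 0.0751]
tool_rot: [180.0, -0.0, 19.0]
force: [-0.6, 1.0, -0.8]
grip_width: 0.0301
grasp_force: 0.5
```

Request:
{"api": "drive_tool", "payload": {"angular": [[0,0,-0.05],[0,0,-0.05]], "delta_pos": [[0.02,0.45,0],[0.02,0.45,0]], "gripper": [3,3]}}

```text
time_s: 18.7
tool_pos: [0.4556, -0.1089, 0.075]
tool_rot: [180.0, -0.0, 24.7]
force: [-0.1, 0.4, 0.4]
grip_width: 0.0296
grasp_force: 0.5
```

Request:
{"api": "drive_tool", "payload": {"angular": [[0,0,-0.05],[0,0,-0.05]], "delta_pos": [[0.02,0.45,0],[0.02,0.45,0]], "gripper": [3,3]}}

```text
time_s: 18.9
tool_pos: [0.4599, -0.1168, 0.075]
tool_rot: [180.0, -0.0, 30.4]
force: [-0.8, 0.9, 0.1]
grip_width: 0.03
grasp_force: 0.5
```

Request:
{"api": "drive_tool", "payload": {"angular": [[0,0,-0.05],[0,0,-0.05]], "delta_pos": [[0.02,0.45,0],[0.02,0.45,0]], "gripper": [3,3]}}

```text
time_s: 19.1
tool_pos: [0.4648, -0.1243, 0.075]
tool_rot: [180.0, 0.0, 36.1]
force: [-1.0, 1.1, -0.3]
grip_width: 0.0299
grasp_force: 0.8
```

Request:
{"api": "drive_tool", "payload": {"angular": [[0,0,-0.05],[0,0,-0.05]], "delta_pos": [[0.02,0.45,0],[0.02,0.45,0]], "gripper": [3,3]}}

```text
time_s: 19.3
tool_pos: [0.47, -0.1309, 0.0747]
tool_rot: [-179.9, 0.0, 41.9]
force: [-2.5, 1.6, 1.0]
grip_width: 0.03
grasp_force: 1.4
```

Request:
{"api": "drive_tool", "payload": {"angular": [[0,0,-0.05],[0,0,-0.05]], "delta_pos": [[0.02,0.45,0],[0.02,0.45,0]], "gripper": [3,3]}}

```text
time_s: 19.5
tool_pos: [0.4758, -0.137, 0.0745]
tool_rot: [-179.9, 0.1, 47.6]
force: [-3.1, 1.5, -0.0]
grip_width: 0.0299
grasp_force: 1.8
```

Request:
{"api": "drive_tool", "payload": {"angular": [[0,0,-0.05],[0,0,-0.05]], "delta_pos": [[0.02,0.45,0],[0.02,0.45,0]], "gripper": [3,3]}}

```text
time_s: 19.7
tool_pos: [0.4824, -0.1427, 0.0743]
tool_rot: [-179.8, 0.1, 53.3]
force: [-4.2, 0.8, 0.6]
grip_width: 0.03
grasp_force: 2.0
```

```bash
python3 ang.py 7
```

```text
19.7 TCP v [-0.089   0.0442  0.0743] [-179.8184    0.0965   53.3219] [-4.1549  0.8301  0.5669]
nut 0.61 8884 c [-0.0127  0.0017] axis deg 112.6718725757815 len 0.08398353526752891 dir from axis 53.24405591851232
lever_grip 0.66 5878 c [-0.0614  0.0334] axis deg 145.4730420432371 len 0.10196371335987194 dir from axis 144.84716797346903
cam_lever 0.91 6108 c [-0.0621  0.0337] axis deg 145.6112382999382 len 0.1096820116395041 dir from axis 144.9615175219737
```

Request:
{"api": "drive_tool", "payload": {"angular": [[0,0,0.1],[0,0,0.1],[0,0,0.1],[0,0,0.1],[0,0,0]], "delta_pos": [[0.04,-0.9,0],[0.04,-0.9,0],[0.04,-0.9,0],[0.04,-0.9,0],[0,0,0]], "gripper": [8.7,8.7,8.7,8.7,8.7]}}

```text
time_s: 20.4
tool_pos: [0.4605, -0.1155, 0.0748]
tool_rot: [179.9, -0.1, 30.3]
force: [0.8, -0.7, 0.5]
grip_width: 0.0622
grasp_force: 0.0
```

```bash
python3 ang.py 8; python3 look.py 8b top
```

```text
20.4 TCP v [-0.0652  0.0698  0.0748] [179.8663  -0.1057  30.3003] [ 0.7768 -0.6627  0.4984]
nut 0.79 7896 c [-0.0133  0.0035] axis deg 113.29520542615002 len 0.07561655585582551 dir from axis 79.1183694285226
lever_grip 0.69 5175 c [-0.0522  0.0499] axis deg 126.68387166482556 len 0.12533305001399003 dir from axis 127.44817798390892
cam_lever 0.76 5059 c [-0.052   0.0497] axis deg 126.59100810436401 len 0.11603083981728438 dir from axis 127.43990462919398
20.6 TCP v [-0.0664  0.0697  0.0744] [179.9035  -0.0557  30.3246] [-0.4052  0.7809  0.1351] 0.07861833216942551
top push_face 0.64 [292. 203.] [0.0094 0.0008 0.0385]
top nut 0.76 [300. 198.] [-0.0087 -0.0077  0.099 ]
top can_mid 0.75 [254. 191.] [ 0.1117 -0.0089  0.1015]
```

```bash
python3 - <<'E'
from h import *
c=lambda yl,z: pose([AX,0,z],yl-90)   # yl: tool-y line angle in vise
S=(lev(.9)[0],lev(.9)[1])
S=plan([(*lev(.9+.1*i),1) for i in range(1,8)])
S=plan([(*lev(1.6,z=.152),3),(*c(139,.15),18),(*c(139,.105),3)],start=S)
S=plan([(*c(139-4.85*i,.105),1) for i in range(1,21)],start=S)
E
```

```text
7
[[.0004,.0001,.1005],[.0,0,.1],[.0,0,.1],[.0,0,.1],[.0,0,.1],[.0,0,.1],[.0,0,.1]]
[[-0.19,-0.61,-0.02],[0.04,-0.9,0.0],[0.05,-0.89,0.0],[0.04,-0.9,0.0],[0.05,-0.9,0.0],[0.04,-0.9,0.0],[0.05,-0.9,0.0]]
24
[[.0,0,-.0],[.0,0,-.0],[.0,0,-.0],[.0,0,-.1364],[.0,0,-.1364],[.0,0,-.1364],[.0,0,-.1364],[.0,0,-.1364],[.0,0,-.1364],[.0,0,-.1364],[.0,0,-.1364],[.0,0,-.1364],[.0,0,-.1364],[.0,0,-.1364],[.0,0,-.1364],[.0,0,-.1364],[.0,0,-.1364],[.0,0,-.1364],[.0,0,-.1364],[.0,0,-.1364],[.0,0,-.1364],[.0,.0,-.0],[.0,.0,-.0],[.0,.0,-.0]]
[[-0.0,0.0,-2.6],[-0.0,0.0,-2.6],[-0.0,0.0,-2.6],[0.5,0.0,0.01],[0.5,0.07,0.01],[0.48,0.13,0.01],[0.46,0.2,0.02],[0.42,0.26,0.01],[0.39,0.32,0.01],[0.34,0.36,0.01],[0.29,0.41,0.01],[0.23,0.44,0.01],[0.17,0.47,0.01],[0.1,0.49,0.01],[0.04,0.5,0.02],[-0.04,0.5,0.01],[-0.1,0.49,0.01],[-0.16,0.47,0.01],[-0.23,0.45,0.01],[-0.29,0.41,0.01],[-0.34,0.36,0.01],[0.0,0.0,1.5],[0.0,0.0,1.5],[0.0,0.0,1.5]]
20
[[.0,.0,.0846],[.0,.0,.0847],[.0,.0,.0846],[.0,.0,.0847],[.0,.0,.0846],[.0,.0,.0847],[.0,.0,.0846],[.0,.0,.0847],[.0,.0,.0846],[.0,.0,.0846],[.0,.0,.0847],[.0,.0,.0846],[.0,0,.0847],[.0,0,.0846],[.0,0,.0847],[.0,0,.0846],[.0,0,.0847],[.0,0,.0846],[.0,0,.0847],[.0,0,.0846]]
[[0.0,0.0,0.0],[0.0,0.0,0.0],[0.0,0.0,0.0],[0.0,0.0,0.0],[0.0,0.0,0.0],[0.0,0.0,0.0],[0.0,0.0,0.0],[0.0,0.0,0.0],[0.0,0.0,0.0],[0.0,0.0,0.0],[0.0,0.0,0.0],[0.0,0.0,0.0],[0.0,0.0,0.0],[0.0,-0.0,0.0],[0.0,-0.0,0.0],[0.0,-0.0,0.0],[0.0,-0.0,0.0],[0.0,-0.0,0.0],[0.0,-0.0,0.0],[0.0,-0.0,0.0]]
```

Request:
{"api": "drive_tool", "payload": {"angular": [[0,0,0.1],[0,0,0.1],[0,0,0.1],[0,0,0.1],[0,0,0.1],[0,0,0.1],[0,0,0.1],[0,0,0],[0,0,0],[0,0,0],[0,0,0]], "delta_pos": [[-0.19,-0.61,0],[0.04,-0.9,0],[0.05,-0.9,0],[0.04,-0.9,0],[0.05,-0.9,0],[0.04,-0.9,0],[0.05,-0.9,0],[0,0,0],[0,0,-2.6],[0,0,-2.6],[0,0,-2.6]], "gripper": [4,4,4,4,4,4,4,4,4,6,7]}}

```text
time_s: 22.0
tool_pos: [0.4478, -0.0595, 0.1526]
tool_rot: [180.0, 0.0, -9.7]
force: [0.3, 0.2, -0.2]
grip_width: 0.0495
grasp_force: 0.0
```

Request:
{"api": "drive_tool", "payload": {"angular": [[0,0,-0.1364],[0,0,-0.1364],[0,0,-0.1364],[0,0,-0.1364],[0,0,-0.1364],[0,0,-0.1364],[0,0,-0.1364],[0,0,-0.1364],[0,0,-0.1364],[0,0,-0.1364],[0,0,-0.1364],[0,0,-0.1364],[0,0,-0.1364],[0,0,-0.1364],[0,0,-0.1364],[0,0,-0.1364],[0,0,-0.1364],[0,0,-0.1364],[0,0,0]], "delta_pos": [[0.5,0,0],[0.5,0.07,0],[0.48,0.13,0],[0.46,0.2,0],[0.42,0.26,0],[0.39,0.32,0],[0.34,0.36,0],[0.29,0.41,0],[0.23,0.44,0],[0.17,0.47,0],[0.1,0.49,0],[0.04,0.5,0],[-0.04,0.5,0],[-0.1,0.49,0],[-0.16,0.47,0],[-0.23,0.45,0],[-0.29,0.41,0],[-0.34,0.36,0],[0,0,0]], "gripper": [7,7,7,7,7,7,7,7,7,7,7,7,7,7,7,7,7,7,7]}}

```text
time_s: 23.9
tool_pos: [0.5371, -0.0752, 0.1517]
tool_rot: [180.0, 0.0, 130.9]
force: [-0.2, 0.0, -1.0]
grip_width: 0.0699
grasp_force: 0.0
```

```bash
python3 ang.py 9; python3 - <<'E'
from h import *
plan([(*pose([AX,0,.105],49),3)])
E
```

```text
23.9 TCP v [-0.0143 -0.0003  0.1517] [179.9966   0.0204 130.9372] [-0.1668  0.0302 -0.9876]
nut 0.83 3149 c [-0.0101  0.0025] axis deg 113.0236175621293 len 0.08915897585014881 dir from axis 33.11604772098312
lever_grip 0.89 4260 c [-0.0166  0.0687] axis deg 98.53601504184566 len 0.1375949243986335 dir from axis 92.12772360034087
3
[[-.0002,.0001,-.0004],[-.0002,.0001,-.0004],[-.0002,.0001,-.0004]]
[[-0.01,0.01,1.56],[-0.02,0.01,1.56],[-0.01,0.0,1.56]]
```

View pics/wrist9.png

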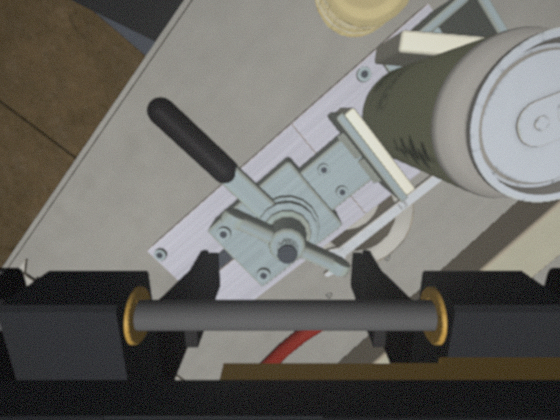

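Wing at 113° lies just clockwise of the finger line, lever at ~1.5 rad, can clear of the gripper body. Descend and turn.

Request:
{"api": "drive_tool", "payload": {"angular": [[0,0,0],[0,0,0],[0,0,0],[0,0,0]], "delta_pos": [[0,0,1.56],[0,0,1.56],[0,0,1.5],[0,0,0]], "gripper": [7,7,7,7]}}

```text
time_s: 24.5
tool_pos: [0.5348, -0.0744, 0.1034]
tool_rot: [-179.8, -0.2, 130.8]
force: [0.4, 0.6, 0.1]
grip_width: 0.0699
grasp_force: 0.0
```

Request:
{"api": "drive_tool", "payload": {"angular": [[0,0,0.0846],[0,0,0.0846],[0,0,0.0846],[0,0,0.0846]], "delta_pos": [[0,0,0],[0,0,0],[0,0,0],[0,0,0]], "gripper": [7,7,7,7]}}

```text
time_s: 24.9
tool_pos: [0.5361, -0.0741, 0.1054]
tool_rot: [-179.9, -0.0, 111.3]
force: [-0.4, 0.9, -4.1]
grip_width: 0.0701
grasp_force: 2.6
```

Request:
{"api": "drive_tool", "payload": {"angular": [[0,0,0.0846],[0,0,0.0846],[0,0,0.0846],[0,0,0.0846],[0,0,0.0846],[0,0,0.0846],[0,0,0.0846],[0,0,0.0846],[0,0,0.0846],[0,0,0.0846],[0,0,0.0846],[0,0,0.0846],[0,0,0.0846],[0,0,0.0846],[0,0,0.0846],[0,0,0.0846],[0,0,0]], "delta_pos": [[0,0,0],[0,0,0],[0,0,0],[0,0,0],[0,0,0],[0,0,0],[0,0,0],[0,0,0],[0,0,0],[0,0,0],[0,0,0],[0,0,0],[0,0,0],[0,0,0],[0,0,0],[0,0,0],[0,0,0]], "gripper": [7,7,7,7,7,7,7,7,7,7,7,7,7,7,7,7,7]}}

```text
time_s: 26.6
tool_pos: [0.5372, -0.0735, 0.106]
tool_rot: [180.0, -0.1, 33.9]
force: [0.9, 0.6, -0.1]
grip_width: 0.07
grasp_force: 0.5
```

```bash
python3 - <<'E'
from h import *
s=telemetry.get_obs(); v=w2v(s['tool_pos']); r=R.from_euler('xyz',s['tool_rot'],degrees=True); print(v,s['tool_rot'])
plan([(v2w(v+[0,0,.047]),r,3),(*lev(1.5,z=.152),9)])
E
```

```text
[-0.01269597 -0.00020265  0.10604045] [ 1.79973097e+02 -6.39114507e-02  3.39177522e+01]
12
[[.0,.0,.0],[.0,.0,.0],[.0,.0,.0],[.0,-.0001,.0738],[.0,-.0001,.0738],[.0,-.0001,.0738],[.0,-.0001,.0738],[.0,-.0001,.0738],[.0,-.0001,.0738],[.0,-.0001,.0738],[.0,-.0001,.0738],[.0,-.0001,.0738]]
[[0.0,0.0,-1.57],[0.0,0.0,-1.56],[0.01,0.0,-1.57],[-0.8,-0.61,0.01],[-0.84,-0.54,0.01],[-0.88,-0.49,0.01],[-0.91,-0.41,0.01],[-0.95,-0.35,0.01],[-0.96,-0.28,0.01],[-0.98,-0.21,0.01],[-1.0,-0.13,0.02],[-1.0,-0.06,0.01]]
```

Request:
{"api": "drive_tool", "payload": {"angular": [[0,0,0],[0,0,0],[0,0,0],[0,0,0.0738],[0,0,0.0738],[0,0,0.0738],[0,0,0.0738],[0,0,0.0738],[0,0,0.0738],[0,0,0.0738],[0,0,0.0738],[0,0,0.0738],[0,0,0]], "delta_pos": [[0,0,-1.57],[0,0,-1.56],[0,0,-1.57],[-0.8,-0.61,0],[-0.84,-0.54,0],[-0.88,-0.49,0],[-0.91,-0.41,0],[-0.95,-0.35,0],[-0.96,-0.28,0],[-0.98,-0.21,0],[-1.0,-0.13,0],[-1.0,-0.06,0],[0,0,0]], "gripper": [7,7,7,5,5,5,5,5,5,5,5,5,5]}}

```text
time_s: 27.9
tool_pos: [0.4457, -0.0696, 0.1532]
tool_rot: [179.9, -0.0, -4.1]
force: [0.2, 0.6, 0.2]
grip_width: 0.0498
grasp_force: 0.0
```

```bash
python3 ang.py 10; python3 - <<'E'
from h import *
S=plan([(*lev(1.5),3)])
E
```

```text
27.9 TCP v [-0.0219  0.0909  0.1532] [179.92    -0.0176  -4.1286] [0.2179 0.6145 0.2181]
nut 0.76 3979 c [-0.0122 -0.0007] axis deg 19.002553142559123 len 0.09024593222838667 dir from axis -19.6076035391392
lever_grip 0.66 3830 c [-0.017   0.0621] axis deg 92.87834716820832 len 0.14410793720291798 dir from axis 92.74950921122306
cam_lever 0.75 3604 c [-0.0169  0.0652] axis deg 94.06229517102254 len 0.14245640218532396 dir from axis 92.52561027239464
3
[[.0002,-.0003,.0004],[.0002,-.0003,.0004],[.0002,-.0003,.0004]]
[[-0.01,-0.04,2.63],[-0.0,-0.03,2.64],[-0.01,-0.04,2.63]]
```

View pics/wrist10.png

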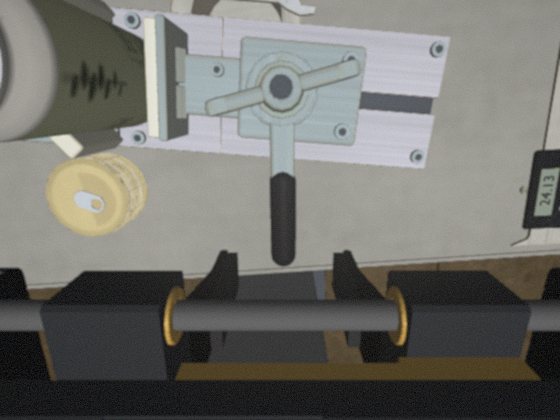

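Wing now at 19° (turned another 1.64 rad), lever at 1.5, jaw face appears against can (col 150). I'll re-push the jaw to be sure, then swing in.

```bash
python3 - <<'E'
from h import *
S=plan([(*pose([-.10,0,.15],0,20),12),(*pose([-.10,0,.05],0,20),4),(*pose([-.080,0,.05],0,20),4)])
E
```

```text
20
[[.0219,.0234,-.1235],[.0219,.0234,-.1235],[.0219,.0234,-.1235],[.0219,.0234,-.1235],[.0219,.0234,-.1235],[.0219,.0234,-.1235],[.0219,.0234,-.1235],[.0219,.0234,-.1235],[.0219,.0234,-.1235],[.0219,.0234,-.1235],[.0219,.0234,-.1235],[.0219,.0234,-.1235],[.0,-.0001,-.0],[.0,-.0001,-.0],[.0,-.0001,-.0],[.0,-.0001,-.0],[.0,.0,-.0],[.0,.0,-.0],[.0,.0,-.0],[.0,.0,-.0]]
[[0.7,0.71,0.03],[0.6,0.78,0.02],[0.5,0.86,0.02],[0.4,0.91,0.01],[0.27,0.96,0.0],[0.16,0.98,-0.02],[0.04,0.99,-0.03],[-0.09,0.99,-0.06],[-0.2,0.97,-0.09],[-0.32,0.93,-0.11],[-0.43,0.89,-0.14],[-0.53,0.82,-0.17],[-0.86,-0.0,2.35],[-0.85,-0.0,2.35],[-0.86,-0.0,2.35],[-0.85,-0.0,2.35],[0.47,-0.0,0.17],[0.47,-0.0,0.17],[0.47,-0.0,0.17],[0.47,-0.0,0.17]]
```

Request:
{"api": "drive_tool", "payload": {"angular": [[0.0219,0.0234,-0.1235],[0.0219,0.0234,-0.1235],[0.0219,0.0234,-0.1235],[0.0219,0.0234,-0.1235],[0.0219,0.0234,-0.1235],[0.0219,0.0234,-0.1235],[0.0219,0.0234,-0.1235],[0.0219,0.0234,-0.1235],[0.0219,0.0234,-0.1235],[0.0219,0.0234,-0.1235],[0.0219,0.0234,-0.1235],[0.0219,0.0234,-0.1235],[0,0,0],[0,0,0],[0,0,0],[0,0,0],[0,0,0]], "delta_pos": [[0.7,0.71,0.03],[0.6,0.78,0.02],[0.5,0.86,0.02],[0.4,0.91,0.01],[0.27,0.96,0],[0.16,0.98,-0.02],[0.04,0.99,-0.03],[-0.09,0.99,-0.06],[-0.2,0.97,-0.09],[-0.32,0.93,-0.11],[-0.43,0.89,-0.14],[-0.53,0.82,-0.17],[-0.86,0,2.35],[-0.85,0,2.35],[-0.86,0,2.35],[-0.85,0,2.35],[0,0,0]], "gripper": [0,0,0,0,0,0,0,0,0,0,0,0,0,0,0,0,0]}}

```text
time_s: 29.8
tool_pos: [0.5215, -0.1589, 0.046]
tool_rot: [-179.6, -20.1, 81.6]
force: [-1.7, -0.6, 0.3]
grip_width: 0.0005
grasp_force: 0.0
```

```bash
python3 - <<'E'
from h import *
s=telemetry.get_obs(); print(w2v(s['tool_pos']),s['tool_rot'],s['force'],s['grip_width'])
E
```

```text
[-0.09943959  0.00321266  0.04604155] [-179.56682001  -20.13280147   81.62583715] [-1.74509381 -0.64533166  0.30388819] 0.0005489503604700485
```

Request:
{"api": "drive_tool", "payload": {"angular": [[0,0,0],[0,0,0],[0,0,0],[0,0,0]], "delta_pos": [[0.38,0,0.13],[0.38,0,0.13],[0.38,0,0.13],[0.38,0,0.13]], "gripper": [0,0,0,0]}}

```text
time_s: 30.2
tool_pos: [0.5269, -0.1437, 0.0511]
tool_rot: [179.9, -20.0, 81.8]
force: [0.1, 0.0, 0.2]
grip_width: 0.0006
grasp_force: 0.0
```

Request:
{"api": "drive_tool", "payload": {"angular": [[0,0,0],[0,0,0]], "delta_pos": [[0.19,0,0.07],[0.19,0,0.07]], "gripper": [0,0]}}

```text
time_s: 30.4
tool_pos: [0.5271, -0.1426, 0.0508]
tool_rot: [179.9, -19.8, 81.7]
force: [-1.7, -7.9, 6.3]
grip_width: 0.0004
grasp_force: 4.1
```

Request:
{"api": "drive_tool", "payload": {"angular": [[0,0,0],[0,0,0]], "delta_pos": [[0.19,0,0.07],[0.19,0,0.07]], "gripper": [0,0]}}

```text
time_s: 30.6
tool_pos: [0.5272, -0.1423, 0.0508]
tool_rot: [179.9, -19.6, 81.5]
force: [-4.4, -14.0, 8.2]
grip_width: 0.0004
grasp_force: 7.3
```

Request:
{"api": "drive_tool", "payload": {"angular": [[0,0,0],[0,0,0]], "delta_pos": [[0.19,0,0.07],[0.19,0,0.07]], "gripper": [0,0]}}

```text
time_s: 30.8
tool_pos: [0.5272, -0.142, 0.0509]
tool_rot: [179.8, -19.3, 81.4]
force: [-7.5, -20.7, 11.6]
grip_width: 0.0001
grasp_force: 10.6
```

Request:
{"api": "drive_tool", "payload": {"angular": [[0,0,0],[0,0,0]], "delta_pos": [[0.19,0,0.07],[0,0,0]], "gripper": [0,0]}}

```text
time_s: 31.0
tool_pos: [0.5272, -0.1419, 0.0509]
tool_rot: [179.8, -19.2, 81.3]
force: [-7.9, -20.9, 9.5]
grip_width: 0.0006
grasp_force: 10.8
```

```bash
python3 - <<'E'
from h import *
s=telemetry.get_obs(); v=w2v(s['tool_pos']); r=R.from_euler('xyz',s['tool_rot'],degrees=True); print(v)
S=plan([(v2w(v+[-.025,0,.02]),r,2),(v2w(v+[-.025,0,.105]),r,3),(*lev(1.5,z=.152),14),(*lev(1.5),3)])
E
```

```text
[-8.17744765e-02 -3.11052235e-05  5.09185798e-02]
22
[[.0,.0,.0],[.0,.0,.0],[.0,0,.0],[.0,0,.0],[.0,0,.0],[-.0176,-.0195,.1054],[-.0176,-.0195,.1054],[-.0176,-.0195,.1054],[-.0176,-.0195,.1054],[-.0176,-.0195,.1054],[-.0176,-.0195,.1054],[-.0176,-.0195,.1054],[-.0176,-.0195,.1054],[-.0176,-.0195,.1054],[-.0176,-.0195,.1054],[-.0176,-.0195,.1054],[-.0176,-.0195,.1054],[-.0176,-.0195,.1054],[-.0176,-.0195,.1054],[.0,.0001,.0002],[.0,.0001,.0002],[.0,.0001,.0002]]
[[-0.85,0.01,-1.36],[-0.85,0.02,-1.35],[0.93,0.01,-2.68],[0.93,0.01,-2.67],[0.93,0.01,-2.68],[0.57,-0.65,0.23],[0.5,-0.7,0.2],[0.43,-0.76,0.18],[0.35,-0.81,0.16],[0.26,-0.84,0.14],[0.18,-0.86,0.12],[0.09,-0.88,0.1],[-0.01,-0.89,0.09],[-0.09,-0.88,0.07],[-0.19,-0.87,0.06],[-0.28,-0.85,0.04],[-0.36,-0.81,0.04],[-0.44,-0.77,0.04],[-0.53,-0.72,0.03],[0.0,0.0,2.6],[0.0,0.0,2.6],[0.0,0.0,2.6]]
```

Request:
{"api": "drive_tool", "payload": {"angular": [[0,0,0],[0,0,0],[0,0,0],[0,0,0],[0,0,0],[-0.0176,-0.0195,0.1054],[-0.0176,-0.0195,0.1054],[-0.0176,-0.0195,0.1054],[-0.0176,-0.0195,0.1054],[-0.0176,-0.0195,0.1054],[-0.0176,-0.0195,0.1054],[-0.0176,-0.0195,0.1054],[-0.0176,-0.0195,0.1054],[-0.0176,-0.0195,0.1054],[-0.0176,-0.0195,0.1054],[-0.0176,-0.0195,0.1054],[-0.0176,-0.0195,0.1054],[-0.0176,-0.0195,0.1054],[-0.0176,-0.0195,0.1054],[0,0,0]], "delta_pos": [[-1.5,0.01,-1.5],[-0.85,0.02,-1.35],[0.93,0.01,-2.68],[0.93,0.01,-2.67],[0.93,0.01,-2.68],[0.57,-0.65,0.23],[0.5,-0.7,0.2],[0.43,-0.76,0.18],[0.35,-0.81,0.16],[0.26,-0.84,0.14],[0.18,-0.86,0.12],[0.09,-0.88,0.1],[-0.01,-0.89,0.09],[-0.09,-0.88,0.07],[-0.19,-0.87,0.06],[-0.28,-0.85,0.04],[-0.36,-0.81,0.04],[-0.44,-0.77,0.04],[-0.53,-0.72,0.03],[0,0,0]], "gripper": [0,0,0,0,0,5,5,5,5,5,5,5,5,5,5,5,5,5,5,5]}}

```text
time_s: 33.0
tool_pos: [0.4466, -0.0628, 0.1514]
tool_rot: [-179.1, 0.2, -3.5]
force: [0.9, -0.5, 0.6]
grip_width: 0.0501
grasp_force: 0.0
```

```bash
python3 ang.py 11; python3 - <<'E'
from h import *
S=plan([(*lev(1.5),3)])
E
```

```text
33.0 TCP v [-0.015   0.0911  0.1514] [-179.1113    0.2126   -3.4837] [ 0.9126 -0.4577  0.5523]
nut 0.81 3931 c [-0.0123 -0.0009] axis deg 19.12395853261131 len 0.08972024864611183 dir from axis -26.119185868320013
lever_grip 0.77 3796 c [-0.0168  0.0639] axis deg 95.2622930808674 len 0.14378484640887887 dir from axis 92.4764540235617
cam_lever 0.86 3846 c [-0.0163  0.0614] axis deg 95.66330719538358 len 0.14433268691820286 dir from axis 92.15645214411379
3
[[-.005,.001,.0031],[-.005,.001,.0031],[-.005,.001,.0031]]
[[0.02,0.13,2.57],[0.03,0.13,2.58],[0.02,0.11,2.58]]
```

Request:
{"api": "drive_tool", "payload": {"angular": [[-0.005,0.001,0.0031],[-0.005,0.001,0.0031],[-0.005,0.001,0.0031],[0,0,0],[0,0,0],[0,0,-0.1],[0,0,-0.1]], "delta_pos": [[0.02,0.13,2.57],[0.03,0.13,2.58],[0.02,0.11,2.58],[0,0,0],[0,0,0],[0.05,0.9,0],[0.04,0.9,0]], "gripper": [5,5,5,2.6,2.6,2.6,2.6]}}

```text
time_s: 33.9
tool_pos: [0.4486, -0.086, 0.0756]
tool_rot: [180.0, -0.1, 7.5]
force: [-0.6, 0.9, -0.6]
grip_width: 0.029
grasp_force: 0.5
```

Request:
{"api": "drive_tool", "payload": {"angular": [[0,0,-0.05],[0,0,-0.05]], "delta_pos": [[0.02,0.45,0],[0.02,0.45,0]], "gripper": [2.6,2.6]}}

```text
time_s: 34.1
tool_pos: [0.4502, -0.0952, 0.0757]
tool_rot: [180.0, -0.1, 13.1]
force: [-0.6, 0.4, -0.7]
grip_width: 0.0265
grasp_force: 0.5
```

Request:
{"api": "drive_tool", "payload": {"angular": [[0,0,-0.05],[0,0,-0.05]], "delta_pos": [[0.02,0.45,0],[0.02,0.45,0]], "gripper": [2.6,2.6]}}

```text
time_s: 34.3
tool_pos: [0.4528, -0.1038, 0.0756]
tool_rot: [180.0, -0.1, 18.8]
force: [-0.2, 0.7, -0.1]
grip_width: 0.0262
grasp_force: 0.5
```

Request:
{"api": "drive_tool", "payload": {"angular": [[0,0,-0.05],[0,0,-0.05]], "delta_pos": [[0.02,0.45,0],[0.02,0.45,0]], "gripper": [2.6,2.6]}}

```text
time_s: 34.5
tool_pos: [0.4561, -0.1119, 0.0755]
tool_rot: [180.0, -0.1, 24.6]
force: [-0.9, 0.8, -1.1]
grip_width: 0.0261
grasp_force: 1.0
```

Request:
{"api": "drive_tool", "payload": {"angular": [[0,0,-0.05],[0,0,-0.05]], "delta_pos": [[0.02,0.45,0],[0.02,0.45,0]], "gripper": [2.6,2.6]}}

```text
time_s: 34.7
tool_pos: [0.46, -0.1191, 0.0753]
tool_rot: [-180.0, -0.0, 30.3]
force: [-2.1, 3.4, -0.3]
grip_width: 0.0257
grasp_force: 1.8
```

Request:
{"api": "drive_tool", "payload": {"angular": [[0,0,-0.05],[0,0,-0.05]], "delta_pos": [[0.02,0.45,0],[0.02,0.45,0]], "gripper": [2.6,2.6]}}

```text
time_s: 34.9
tool_pos: [0.4646, -0.126, 0.075]
tool_rot: [-179.9, -0.0, 36.0]
force: [-2.1, 4.2, -0.6]
grip_width: 0.0259
grasp_force: 2.4
```

```bash
python3 ang.py 12
```

```text
34.9 TCP v [-0.075   0.0642  0.075 ] [-179.8885   -0.0208   36.043 ] [-2.1324  4.1996 -0.6358]
nut 0.57 10120 c [-0.0099  0.0002] axis deg 18.78419324041772 len 0.09304047749933175 dir from axis 3.135395879656618
cam_lever 0.95 6297 c [-0.0502  0.0441] axis deg 132.09250729591912 len 0.12488253957003875 dir from axis 129.38223046404255
```

Request:
{"api": "drive_tool", "payload": {"angular": [[0,0,0.1],[0,0,0.1],[0,0,0.1],[0,0,0.05],[0,0,0]], "delta_pos": [[0.04,-0.9,0],[0.04,-0.9,0],[0.04,-0.9,0],[0.02,-0.45,0],[0,0,0]], "gripper": [8.7,8.7,8.7,8.7,8.7]}}

```text
time_s: 35.6
tool_pos: [0.452, -0.099, 0.075]
tool_rot: [179.9, -0.1, 15.9]
force: [0.5, -0.5, -0.1]
grip_width: 0.058
grasp_force: 0.0
```

```bash
python3 ang.py 13
```

```text
35.6 TCP v [-0.0501  0.0805  0.075 ] [179.8826  -0.1185  15.8517] [ 0.4868 -0.5479 -0.0702]
nut 0.89 10038 c [-0.0114 -0.0004] axis deg 18.954622652782092 len 0.09285506640717592 dir from axis -8.669603340408447
lever_grip 0.65 6390 c [-0.0392  0.0516] axis deg 118.0043273838603 len 0.1343081116266177 dir from axis 115.96726936577654
cam_lever 0.88 6466 c [-0.039   0.0514] axis deg 117.66327362360538 len 0.1405770999079878 dir from axis 115.94637155360141
```

Bite is at ~1.05–1.10 rad, as wanted. Swing shut.

Request:
{"api": "drive_tool", "payload": {"angular": [[0,0,0],[0,0,0],[0,0,0],[0,0,-0.1],[0,0,-0.1],[0,0,-0.1],[0,0,-0.1],[0,0,-0.1],[0,0,-0.1],[0,0,-0.1],[0,0,-0.1],[0,0,-0.1],[0,0,-0.1]], "delta_pos": [[0,0,0],[0,0,0],[0,0,0],[0.05,0.9,0],[0.04,0.9,0],[0.05,0.9,0],[0.04,0.9,0],[0.05,0.9,0],[0.04,0.9,0],[0.05,0.9,0],[0.04,0.9,0],[0.05,0.9,0],[0.04,0.9,0]], "gripper": [2.6,2.6,2.6,2.6,2.6,2.6,2.6,2.6,2.6,2.6,2.6,2.6,2.6]}}

```text
time_s: 37.1
tool_pos: [0.5095, -0.161, 0.0727]
tool_rot: [-179.7, 0.1, 73.3]
force: [-2.2, -0.8, -1.0]
grip_width: 0.0261
grasp_force: 1.1
```

Request:
{"api": "drive_tool", "payload": {"angular": [[0,0,-0.1],[0,0,-0.05]], "delta_pos": [[0.05,0.9,0],[0.02,0.45,0]], "gripper": [2.6,2.6]}}

```text
time_s: 37.3
tool_pos: [0.525, -0.1637, 0.0735]
tool_rot: [-180.0, 0.0, 81.9]
force: [-0.1, -0.2, 0.2]
grip_width: 0.0262
grasp_force: 0.0
```

```bash
python3 ang.py 14
```

```text
37.3 TCP v [-0.1037 -0.001   0.0735] [-179.9609    0.0039   81.8941] [-0.0808 -0.2362  0.1981]
nut 0.96 8162 c [-0.0176 -0.0022] axis deg 19.478713464183073 len 0.07276132063169279 dir from axis -148.3247709645968
lever_grip 0.65 5695 c [-0.0733  0.0002] axis deg 0.9054317907692848 len 0.10158206512455319 dir from axis 179.80928511045815
cam_lever 0.7 5965 c [-0.0729  0.0003] axis deg 1.039320892856864 len 0.11683744165216489 dir from axis 179.73926185785766
```

Request:
{"api": "drive_tool", "payload": {"angular": [[0,0,0],[0,0,0],[0,0,0]], "delta_pos": [[0,0.4,0],[0,0.3,0],[0,0,0]], "gripper": [2.6,2.6,2.6]}}

```text
time_s: 37.8
tool_pos: [0.5291, -0.1643, 0.0733]
tool_rot: [-179.6, 0.0, 81.7]
force: [-5.8, 0.4, 4.0]
grip_width: 0.026
grasp_force: 3.4
```

Request:
{"api": "drive_tool", "payload": {"angular": [[0,0,0],[0,0,0]], "delta_pos": [[0,0.3,0],[0,0,0]], "gripper": [2.6,2.6]}}

```text
time_s: 38.0
tool_pos: [0.5297, -0.1645, 0.073]
tool_rot: [-179.3, 0.0, 81.7]
force: [-11.5, 1.2, 7.7]
grip_width: 0.0261
grasp_force: 6.2
```

At the stop (11 N with no motion). Release, lift clear, and look.

Request:
{"api": "drive_tool", "payload": {"angular": [[0,0,0],[0,0,0],[0,0,0],[0,0,0],[0,0,0],[0,0,0],[0,0,0],[0,0,0]], "delta_pos": [[0,-0.9,0],[0,0,0],[0,0,0],[0,0,-2.5],[0,0,-3],[-2,0,-3],[-3,0,-3],[0,0,0]], "gripper": [5,5,5,5,5,5,5,5]}}

```text
time_s: 38.8
tool_pos: [0.5206, -0.2192, 0.194]
tool_rot: [179.5, 0.3, 81.4]
force: [-0.2, -0.7, 0.9]
grip_width: 0.0498
grasp_force: 0.0
```

```bash
python3 ang.py 15
```

```text
38.8 TCP v [-0.1592 -0.0045  0.194 ] [179.4808   0.3103  81.3699] [-0.1686 -0.6655  0.9475]
nut 0.91 1801 c [-0.0272 -0.0039] axis deg 29.97698371410729 len 0.0500486516785279 dir from axis -163.45432245575216
lever_grip 0.74 3142 c [-0.0771  0.0006] axis deg 0.5896564108200835 len 0.11259882241963037 dir from axis 179.48001510339157
cam_lever 0.94 3317 c [-0.0757  0.0006] axis deg 0.9080102714255531 len 0.12446032657486855 dir from axis 179.46492701177434
```

View pics/wrist15.png

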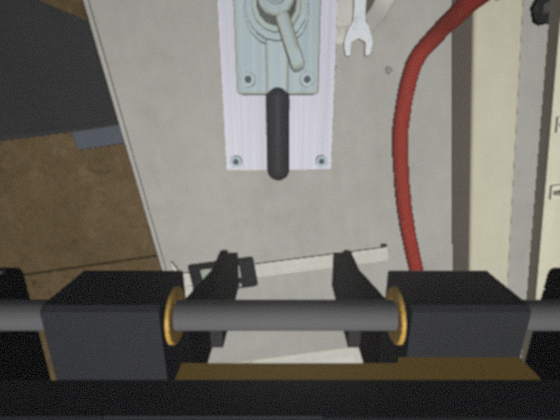

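The lever (cols 268–289, down to row 178) lies straight along the vise's −x and stays shut with the gripper clear.

```bash
python3 look.py 16 top scene; python3 -c "
from h import *
print(env.sign_off())"
```

```text
39.0 TCP v [-0.152  -0.0014  0.1878] [-179.9078   -0.0551   81.8083] [-0.1429 -0.3031 -0.1328] 0.04995551560358793
top jaw_face 0.95 [303. 207.] [-0.0214  0.0073  0.052 ]
top push_face 0.97 [303. 205.] [-0.0191  0.0025  0.0385]
top lever_grip 0.84 [331. 208.] [-0.0919  0.0019  0.075 ]
top nut 0.68 [300. 202.] [-0.0096  0.0018  0.099 ]
top can_mid 0.74 [251. 194.] [0.1171 0.001  0.1015]
scene jaw_face 0.49 [284. 202.] [-0.0116  0.0115  0.052 ]
scene push_face 0.72 [174. 280.] [0.2879 0.1974 0.0385]
scene lever_grip 0.86 [307. 190.] [-0.0657  0.0164  0.075 ]
scene nut 0.75 [282. 182.] [-0.0103 -0.0009  0.099 ]
scene can_mid 0.89 [235. 180.] [ 0.0917 -0.0404  0.1015]
the job is handed in; nothing more can be done
None
```

The job is handed in at 39 s: the jaw holds the can snug in the V-block, the nut is set so the lever bit at about 1.05–1.10 rad, and the lever is fully shut; the final pictures were not checked for the can's uprightness or for the bystanders.

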